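# Find the call handset with the lightest button and lay it in the bedside cradle

### The job

Her hands are weak, so find the call handset whose thumb button clicks with the least force: working along the charging plate from the end nearest the cradle, press each of the three buttons until it clicks. Then gently lay that handset on its side in the wooden cradle, its grip resting fully down in both notches. Leave the other two handsets standing where they are, and disturb nothing on the steel tray.

Things in the scene. Friction and masses are not known exactly. Their poses are not given: they have to be found in the camera images.
- handset_a_center (a point): Call handset A, loose, 160 g, upright on the charging plate; A, B and C look alike: white, blue ring, orange button. Height 150 mm: foot 54 mm across up to 13 mm, grip 40 mm across from 13 to 127 mm, head 48 mm across to 140 mm, then the button, 31 mm across, 10 mm proud. Point: on the axis 70 mm above the underside, mid-grip. Own z: along the axis to the button.
- handset_b_center (a point): Call handset B, looks exactly like A; same point and axes.
- handset_c_center (a point): Call handset C, looks exactly like A; same point and axes.
- button_a_top (a point): Centre of the top face of handset A's thumb button, 150 mm above the handset's underside when not pressed; moves with the button. The button goes straight into the head along the handset's axis.
- button_b_top (a point): The same for handset B.
- button_c_top (a point): The same for handset C.
- button_a (a joint): How far handset A's button is pressed in (m): 0 at rest, clicks at 0.0045, stops at 0.006. Sprung: it begins to move at about 60 % of its full force, which it reaches at the stop. Full force is about 3 N on one handset, 7.5 N on another, 13 N on the third; which is which is not told, and their places on the plate change: it must be felt.
- button_b (a joint): The same for handset B.
- button_c (a joint): The same for handset C.
- charger: Flat grey charging plate, fixed, 104 x 320 x 12 mm, with three round marked places in a row along its own y, 112 mm apart, a handset on each (up to 14 mm off centre); its +y end is the one nearest the cradle. Origin at the centre of its underside, on the rush surface (4 mm above z = 0); z up. The handsets stand on its top, 12 mm above the origin.
- cradle_seat (a point): Dark oak cradle, fixed: foot board 120 x 74 x 10 mm, two yokes 10 mm thick and 61 mm wide, 68 mm clear apart, with 90-degree V notches; yoke tips end 7 mm below this point. Point: mid-way between the yokes, 44 mm above the rush, on the axis a seated grip takes; own x along that axis, z up. Either way round; foot and head stay outside the yokes, which leaves 13 mm play each way.
- tray: Round stainless steel tray, fixed, 300 mm across, rim 14 mm high; origin at the centre of its underside. Bears four loose things that are to be left alone.
- pill_caddy: White two-tier stacking pill caddy, 76 x 76 x 67 mm, on the tray; origin at the centre of its underside.
- cup: Rust-brown glazed cup, 78 mm across, 85 mm high, on the tray; origin at the centre of its underside.
- jar: Clear plastic screw-top jar, 68 mm across, 85 mm high, on the tray; origin at the centre of its underside.
- wood_case: Small wooden case with a spring clip, 70 x 115 x 43 mm, on the tray; origin at the centre of its underside.
Not all that is in view belongs to the job. What is shaped like the part that bears handset_a_center but green or pink is not meant.

How it is judged:
By the outcome, as a careful person would: the job done as asked, in the order asked, and still so for the second after the job is handed in, with the robot touching nothing.
It also fails if it takes over 67 s, if anything falls off the work surface, if the arm or the gripper's body presses on something with over 40 N, if the wrist force passes 120 N, or if a joint passes its speed limit or range.

### The arm

A 6-joint arm with a two-finger parallel gripper is mounted at the origin on the work surface. World frame = base frame: x ahead of the robot, y to its left, z up, the work surface at z = 0. Lengths are in m, angles in degrees, forces in N, time in s.
With the tool pointing down it reaches from about 0.35 to 0.875 m from the base axis. Payload 4.2 kg.
Tool frame: the origin (TCP) lies on the centre line of the jaws, within the pads' length; the fingertips stand 8 mm ahead of it and the grasp point (between the pads) lies 11 mm behind it; z points along the fingers, y is the direction in which the jaws open and shut (so a half turn about z gives the same grasp; the last joint's range is limited). The gripper opens to 87 mm and grips with 3 to 60 N. Pads are 19 mm wide; open, the fingers measure 117 mm over their backs; the gripper's body (75 mm by 190 mm) begins 51 mm behind the grasp point.
Start: joints at [-50.271, 22.042, 0.453, 0, -68.411, -14.817], TCP at [0.263, -0.567, 0.231] pointing down, gripper open.
Joint ranges: [-179.83, 179.83], [-69.29, 118.12], [-61.27, 80.66], [-181.25, 117.63], [-171.15, -9.14], [-177.46, 177.46]. Speed limits (degrees/s): [159.86, 159.86, 180, 180, 180, 180].

### API

Orientations are given as a 3x3 rotation matrix whose columns are the frame's x, y, z axes.
In Python, from station import sense, capture, finish_job, recognise gives the robot as it stands.
- The arm moves only by the tool apply_moves, never from a script. Its argument "plan" is a list that holds one entry, the list of rows, each a list of 7 numbers: the opening in per cent of the stroke, from 0 (shut) to 100 (fully open), then the shift along the world's x, y, z in units of 25 mm (1.0 is 25 mm), then the turn, a rotation vector about the world's x, y, z in rad. A call has 1 to 12 rows; each row shifts and turns the pose as measured when the row begins; what a row does not reach is not made up. A row lasts 1/12 s, in which the tool goes at most 41.7 mm and 7.16 degrees, less where a joint would pass 70% of its speed; a pose out of reach is approached as far as the arm can. A call is refused whole if a number of a shift passes 1 or a number of a turn 0.125, either way. A call with a gripper value outside its range is refused whole. The fingers move at their own pace and stop on an object; the grip force is fixed at half the most. Time passes only in rows, so rows that do not move let the fingers close. It gives the time, the measured TCP pose, the force and the opening at its end, in the units of the state.
- sense(): the state, without advancing time (a new reading comes with each control period).
- capture(name): name is "side" or "top" or "wrist"; returns a dict with "pixels" (480x640x3 uint8, red, green, blue), "depth" (480x640 float32, m along the optical axis (not along the pixel's ray), 0 where there is no reading), "mtx" (3x3 intrinsics, pixels), "R" (3x3) and "t" (3): a world point X has camera coordinates R X + t; the wrist camera has in their place "mount" (4x4, takes a point from camera to tool coordinates, whose origin is the TCP and whose axes are the flange's). Camera axes: x right, y down, z forward; pixel columns grow to the right and rows downward; lengths in m; the calibration is good to about 2 mm. The wrist camera is an equidistant fisheye: a pixel r from the principal point sees the ray r / f radians off the axis. A picture is of the moment at which its call begins: read the wrist's pose just before it.
- finish_job(): hands the job in, once; it reports no verdict.
Trained networks look in a picture, given as the dict that the camera call returned (one of the last four; its "shot" number tells which), for a name from the list of things; names that differ only in an ending like _2 or _b are one class to them, and where a whole thing is asked for, a point or a joint stands for the part that bears it (a point fixed in the world has none). Each returns a list of dicts, best first, with "score" (0 to 1); they miss things now and then, are a little off and sometimes report something else, mostly with a low value. They report only what shows in the picture. A call takes as long as a camera call. They do not tell look-alikes from the thing itself.
- recognise(label, picture): "at" ([x, y, z] in m, in the coordinates of the camera as it stood for that picture, good to about 4 mm: the middle of the surface that is visible of it).
The state is a dict: "time_s": time; "joints": joint angles; "joint_velocities": joint speeds; "effort": joint torques, N m; "tcp_pos": TCP position; "ee_rot": TCP orientation; "wrist_force": force on the tool from outside, world axes, zero at the start; "moment": the same for the moment, N m; "gripper_width": opening from 0.0 (shut) to 1.0 (fully open).
Only numpy, scipy, OpenCV 4.12 (cv2) and the standard library are available. Lean on these libraries where they do the work, as an engineer would, in place of code of your own. Each camera call takes 0.05 s, during which the arm holds its last target.

## Working session

There is one attempt and no reset: what is moved stays moved. The work goes in short steps, Python scripts to look and compute and a tool call to move; the robot and the scene stay as the last step left them, time stands still between calls to the robot, and variables do not carry over. Pictures are saved under pics/ and viewed, and the job is handed in when it is done.

Besides the shell and the picture viewer there is one more tool, called by a JSON object that holds its "fn" and its "kwargs". apply_moves: Moves the arm, as the interface text tells. Its arguments: {"type":"object","properties":{"plan":{"type":"array","items":{"type":"array","items":{"type":"array","items":{"type":"number"}}}}},"required":["plan"]}

```bash
mkdir -p pics; ls
cat > h.py <<'E'
import numpy as np, cv2
from station import sense, capture, finish_job, recognise
def save(c,n): cv2.imwrite('pics/'+n,cv2.cvtColor(c['pixels'],cv2.COLOR_RGB2BGR))
def w(c,p): return c['R'].T@(np.array(p)-c['t'])
def proj(c,X):
    q=c['mtx']@(c['R']@np.array(X)+c['t']); return q[:2]/q[2]
def px(c,u,v):
    d=c['depth'][int(v),int(u)]; return w(c,d*(np.linalg.inv(c['mtx'])@[u,v,1]))
E
python3 - <<'E'
from h import *
np.set_printoptions(precision=4,suppress=True)
s=sense(); print(s)
for n in ['top','side']:
    c=capture(n); save(c,n+'1.png')
    print(n,c['mtx'],-c['R'].T@c['t'])
    for l in ['handset_a_center','button_a_top','charger','cradle_seat','tray']:
        try:
            for r in recognise(l,c)[:6]:
                X=w(c,r['at']); print(n,l,round(r['score'],2),X,proj(c,X))
        except Exception as e: print(l,e)
E
```

```text
pics
{'time_s': 0.0, 'joints': array([-50.2703,  22.0906,   0.3807,  -0.0288, -68.4105, -14.8162]), 'joint_velocities': array([ 0.0604, -0.0274,  0.007 , -0.0266, -0.0596, -0.0482]), 'effort': array([ -0.0007, -39.0668,  18.7406,   4.2199,   0.0111,  -0.0002]), 'tcp_pos': array([ 0.2631, -0.5663,  0.2295]), 'ee_rot': array([[-0.907 , -0.4211, -0.001 ],
       [-0.4211,  0.907 ,  0.0019],
       [ 0.0001,  0.0022, -1.    ]]), 'wrist_force': array([-0.1254, -0.7312, -0.0026]), 'moment': array([ 0.0209, -0.0295,  0.0126]), 'gripper_width': 0.9987514115879278}
top [[451.8952   0.     320.2371]
 [  0.     451.8952 237.784 ]
 [  0.       0.       1.    ]] [0.3913 0.0101 1.3531]
top handset_a_center 0.85 [ 0.258  -0.313   0.1407] [433.2109 313.0625]
top handset_a_center 0.79 [ 0.4897 -0.2456  0.1598] [410.1719 225.6622]
top handset_a_center 0.73 [ 0.5091 -0.1498  0.1568] [374.1039 217.8375]
top handset_a_center 0.69 [ 0.2474 -0.421   0.1187] [470.5141 316.6473]
top button_a_top 0.55 [ 0.2419 -0.4363  0.153 ] [480.7842 320.4169]
top charger 0.85 [ 0.4797 -0.247   0.0133] [400.0958 232.8495]

[... 340 characters left out ...]
3 -0.4466  0.0843] [307.6229 380.6966]
side handset_a_center 0.71 [ 0.4968 -0.2715  0.1248] [376.7706 292.9496]
side handset_a_center 0.69 [ 0.2419 -0.3372  0.099 ] [289.7082 344.3898]
side button_a_top 0.47 [ 0.494  -0.2542  0.1671] [372.9083 275.3026]
side button_a_top 0.44 [ 0.2418 -0.44    0.1461] [306.1402 355.558 ]
side button_a_top 0.43 [0.5245 0.3545 0.0651] [297.1307 214.1786]
side button_a_top 0.39 [ 0.2527 -0.329   0.1497] [291.9028 322.8037]
side charger 0.62 [0.5158 0.2457 0.048 ] [306.6815 232.0666]
side charger 0.6 [ 0.4735 -0.4055  0.014 ] [393.7457 363.277 ]
side tray 0.58 [0.4816 0.3373 0.0119] [287.9957 232.2789]
side tray 0.45 [ 0.4838 -0.3803  0.1676] [395.2536 302.8853]
```

View pics/top1.png

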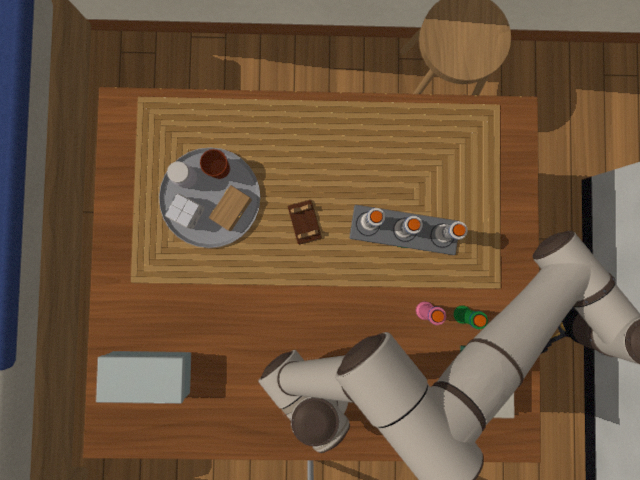

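View pics/side1.png

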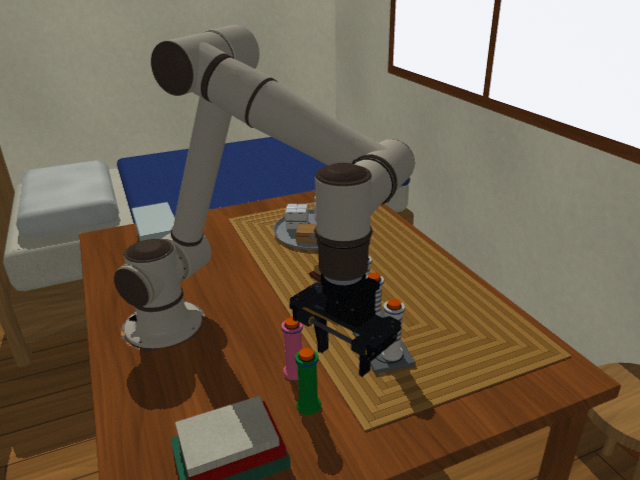

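Top view: three white handsets with orange buttons on the grey plate, at pixels (375,217), (413,225) and (458,230). The look-alikes are pink (438,316) and green (480,320), both off the plate. The cradle is at (304,222). The cradle end of the plate is the left one, so the press order is 375, 413, 458. Next I measure and check a close crop.

Run:
```python
from h import *
np.set_printoptions(precision=4,suppress=True)
cs={n:capture(n) for n in ['top','side']}
def ray(c,u,v,z):
    C=-c['R'].T@c['t']; d=c['R'].T@np.linalg.inv(c['mtx'])@[u,v,1]; return C+d*(z-C[2])/d[2]
for n,c in cs.items():
    hsv=cv2.cvtColor(c['pixels'],cv2.COLOR_RGB2HSV)
    m=((hsv[...,0]<16)&(hsv[...,1]>200)&(hsv[...,2]>170)).astype(np.uint8)
    k,l,st,ce=cv2.connectedComponentsWithStats(m)
    for i in range(1,k):
        if st[i,4]>15:
            d=c['depth'][l==i]; 
            ys,xs=np.where(l==i)
            P=np.array([px(c,x,y) for x,y in zip(xs,ys)])
            t=P[P[:,2]>np.median(P[:,2])-0.004]
            print(n,st[i],ce[i],'depth med',np.median(P,0),'ray',ray(c,*ce[i],0.166))
c=cs['top']
im=cv2.cvtColor(c['pixels'],cv2.COLOR_RGB2BGR)
a=cv2.resize(im[190:260,280:340],None,fx=6,fy=6,interpolation=cv2.INTER_CUBIC)
b=cv2.resize(im[190:260,340:480],None,fx=5,fy=6,interpolation=cv2.INTER_CUBIC)
cv2.imwrite('pics/crop1.png',cv2.resize(np.hstack([a,b[:,:]]),(800,320)))
# heights map of cradle
pts=[]
for v in range(195,250):
    for u in range(282,328):
        X=px(c,u,v); pts.append(X)
P=np.array(pts); 
for lo,hi in [(0.008,0.022),(0.03,0.06)]:
    q=P[(P[:,2]>lo)&(P[:,2]<hi)]; print(lo,len(q),cv2.minAreaRect((q[:,:2]*1000).astype(np.float32)), q[:,2].max())
pts=np.array([px(c,u,v) for v in range(195,262) for u in range(343,470)])
q=pts[(pts[:,2]>0.010)&(pts[:,2]<0.022)]; print('plate',len(q),cv2.minAreaRect((q[:,:2]*1000).astype(np.float32)),np.median(q[:,2]))
```

```text
top [371 212   8   9  41] [374.1707 216.2195] depth med [ 0.5127 -0.1483  0.1662] ray [ 0.5125 -0.1487  0.166 ]
top [409 221   6   8  27] [411.     224.4074] depth med [ 0.4935 -0.2459  0.1669] ray [ 0.4925 -0.2464  0.166 ]
top [454 226   5   8  20] [456.1 229.5] depth med [ 0.4813 -0.366   0.1663] ray [ 0.4812 -0.3662  0.166 ]
top [433 312   7   9  33] [435.4545 315.7576] depth med [ 0.252  -0.3157  0.152 ] ray [ 0.2539 -0.3122  0.166 ]
top [475 317   4   8  24] [476.4583 320.2083] depth med [ 0.2423 -0.4263  0.1497] ray [ 0.2439 -0.4201  0.166 ]
side [286 318  10   7  42] [289.8571 321.0238] depth med [ 0.2509 -0.3222  0.1503] ray [ 0.2439 -0.3418  0.166 ]
side [300 348  12   8  61] [304.9672 351.8033] depth med [ 0.242  -0.4332  0.1505] ray [ 0.2357 -0.4506  0.166 ]
0.008 1029 ((507.68597412109375, 38.227928161621094), (161.70980834960938, 134.3430633544922), 0.9927337765693665) 0.021930042605866912
0.03 103 ((509.36322021484375, 38.74553680419922), (88.20740509033203, 59.397335052490234), 16.85633087158203) 0.04514449776360782
plate 2558 ((495.1890869140625, -265.82177734375), (197.7806854248047, 378.6926574707031), 0.9663785099983215) 0.016686087934636024
```

View pics/crop1.png

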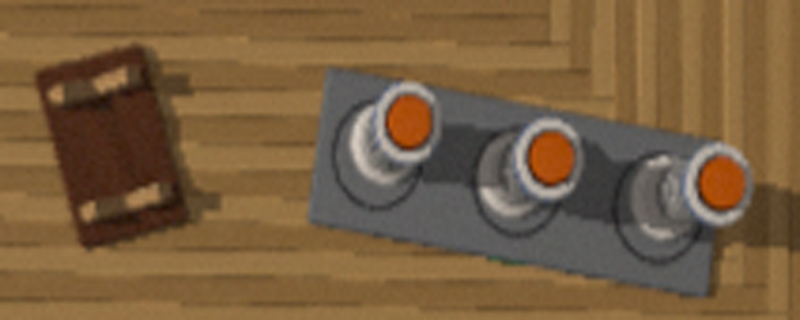

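The crop confirms three white, blue-ringed, orange-buttoned handsets on the plate at (374,217), (412,225) and (457,230). I'm refining their centres before pressing.

Run:
```python
from h import *
np.set_printoptions(precision=4,suppress=True)
c=capture('top')
hsv=cv2.cvtColor(c['pixels'],cv2.COLOR_RGB2HSV)
m=((hsv[...,0]<14)&(hsv[...,1]>170)&(hsv[...,2]>120)).astype(np.uint8)
def ray(c,u,v,z):
    C=-c['R'].T@c['t']; d=c['R'].T@np.linalg.inv(c['mtx'])@[u,v,1]; return C+d*(z-C[2])/d[2]
k,l,st,ce=cv2.connectedComponentsWithStats(m)
for i in range(1,k):
    if 60<st[i,4]<300:
        print(st[i],ce[i],ray(c,*ce[i],0.166))
# cradle slices
vu=[(u,v) for v in range(190,255) for u in range(280,335)]
P=np.array([px(c,u,v) for u,v in vu])
P=P[(abs(P[:,0]-.508)<.085)&(abs(P[:,1]-.038)<.07)]
for lo,hi in [(0.010,0.02),(0.026,0.06)]:
    q=P[(P[:,2]>lo)&(P[:,2]<hi)]; print(lo,len(q),cv2.minAreaRect((q[:,:2]*1000).astype(np.float32)), q[:,2].max(), np.median(q,0),q.mean(0))
```

```text
[371 211  11  11  97] [376.     216.0722] [ 0.5129 -0.1535  0.166 ]
[408 219  12  11 100] [413.66 223.96] [ 0.4938 -0.2535  0.166 ]
[454 224  11  11  98] [458.9592 229.4898] [ 0.4813 -0.3738  0.166 ]
[432 311  12  11 106] [437.5943 315.8491] [ 0.2537 -0.3178  0.166 ]
[474 315  12  11 102] [479.6569 320.098 ] [ 0.2443 -0.4285  0.166 ]
0.01 846 ((507.5480651855469, 41.019439697265625), (167.53611755371094, 133.59652709960938), 0.9601091146469116) 0.01994995356649568 [0.5072 0.0388 0.0146] [0.5073 0.0385 0.0146]
0.026 126 ((509.0414733886719, 38.645118713378906), (87.58234405517578, 59.347938537597656), 16.764163970947266) 0.046716516662586784 [0.5351 0.0386 0.0348] [0.5096 0.0387 0.0346]
```

{"fn": "apply_moves", "kwargs": {"plan": [[[0,1,1,0,0,0,0],[0,1,1,0,0,0,0],[0,1,1,0,0,0,0],[0,1,1,0,0,0,0],[0,1,1,0,0,0,0],[0,1,1,0,0,0,0],[0,1,1,0,0,0,0],[0,1,1,0,0,0,0],[0,1,1,0,0,0,0],[0,0,1,0,0,0,0]]]}}

```text
time_s: 1.58
tcp_pos: [0.4948, -0.3099, 0.2306]
ee_rot: [[-0.912, -0.411, 0.002], [-0.411, 0.912, -0.003], [-0.001, -0.004, -1.0]]
wrist_force: [0.2, -0.5, 0.6]
gripper_width: 0.325
```

```bash
cat >> h.py <<'E'
def wray(c,u,v,s):
    """ray in world from wrist fisheye pixel: origin,dir"""
    K=c['mtx']; x=(u-K[0,2])/K[0,0]; y=(v-K[1,2])/K[1,1]; th=np.hypot(x,y)
    d=np.array([0,0,1.]) if th<1e-9 else np.array([np.sin(th)*x/th,np.sin(th)*y/th,np.cos(th)])
    M=c['mount']; R=s['ee_rot']; 
    return R@M[:3,3]+s['tcp_pos'], R@(M[:3,:3]@d)
def wz(c,u,v,s,z):
    o,d=wray(c,u,v,s); return o+d*(z-o[2])/d[2]
E
python3 - <<'E'
from h import *
np.set_printoptions(precision=4,suppress=True)
s=sense(); c=capture('wrist'); save(c,'w1.png'); print(c['mtx'],c['mount'],s['joints'],s['tcp_pos'])
hsv=cv2.cvtColor(c['pixels'],cv2.COLOR_RGB2HSV)
m=((hsv[...,0]<14)&(hsv[...,1]>170)&(hsv[...,2]>120)).astype(np.uint8)
k,l,st,ce=cv2.connectedComponentsWithStats(m)
for i in range(1,k):
    if 60<st[i,4]: print(st[i],ce[i],wz(c,*ce[i],s,0.166))
E
```

```text
[[371.6483   0.     320.0158]
 [  0.     371.6483 237.6882]
 [  0.       0.       1.    ]] [[ 0.0001 -0.9582 -0.286   0.0794]
 [ 1.      0.0004 -0.0011  0.0002]
 [ 0.0011 -0.286   0.9582 -0.1551]
 [ 0.      0.      0.      1.    ]] [-16.1047  17.941   -5.7369   0.1496 -66.1471 -49.6919] [ 0.4948 -0.3099  0.2306]
[427   0  51  46 552] [450.0109  20.0598] [ 0.3243 -0.3007  0.166 ]
[ 213  175   46   46 1480] [234.7845 197.7615] [ 0.4807 -0.3738  0.166 ]
[ 377  268   43   40 1071] [396.9421 284.3557] [ 0.4907 -0.257   0.166 ]
```

View pics/w1.png

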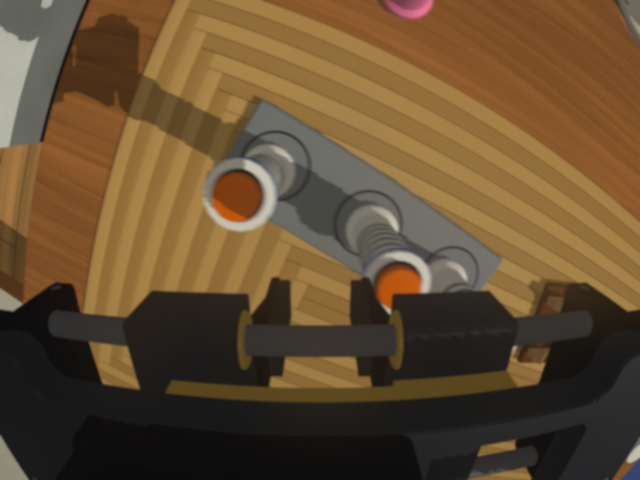

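The wrist view shows the C button at (237,193) and B at (399,285), partly behind a finger. C lands within 1 mm of the top-view position. Moving above A, the cradle-end handset.

{"fn": "apply_moves", "kwargs": {"plan": [[[0,0.2,1,0,0,0,0],[0,0.2,1,0,0,0,0],[0,0.16,1,0,0,0,0],[0,0.16,1,0,0,0,0],[0,0,1,0,0,0,0],[0,0,1,0,0,0,0],[0,0,0.26,0,0,0,0],[0,0,0,-0.8,0,0,0],[0,0,0,-0.6,0,0,0],[0,0,0,-0.2,0,0,0],[0,0,0,-0.1,0,0,0],[0,0,0,0,0,0,0]]]}}

```text
time_s: 2.63
tcp_pos: [0.5128, -0.1406, 0.1898]
ee_rot: [[-0.908, -0.418, 0.007], [-0.418, 0.908, -0.002], [-0.006, -0.004, -1.0]]
wrist_force: [0.3, 0.6, -0.8]
gripper_width: 0.002
```

Run:
```python
from h import *
np.set_printoptions(precision=4,suppress=True)
s=sense(); print(s['tcp_pos'],s['wrist_force'],s['joints'])
c=capture('wrist'); save(c,'w2.png')
c=capture('side'); save(c,'s2.png')
c=capture('top'); save(c,'t2.png')
```

```text
[ 0.5128 -0.1406  0.1898] [ 0.3145  0.6258 -0.7919] [  2.2239  14.774  -16.4888   0.1234 -58.3292 -67.5588]
```

View pics/w2.png

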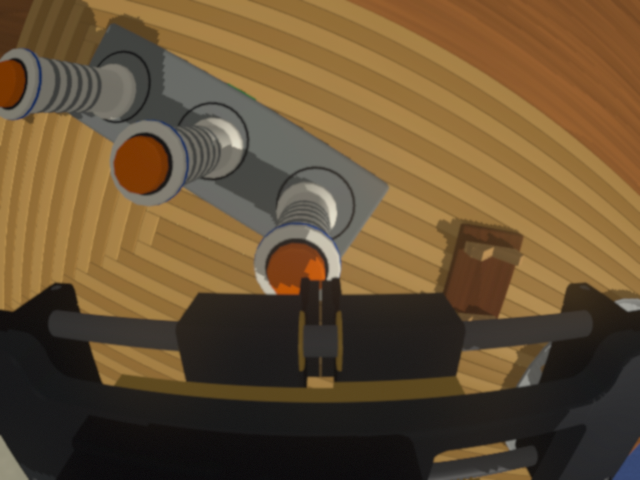

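View pics/s2.png

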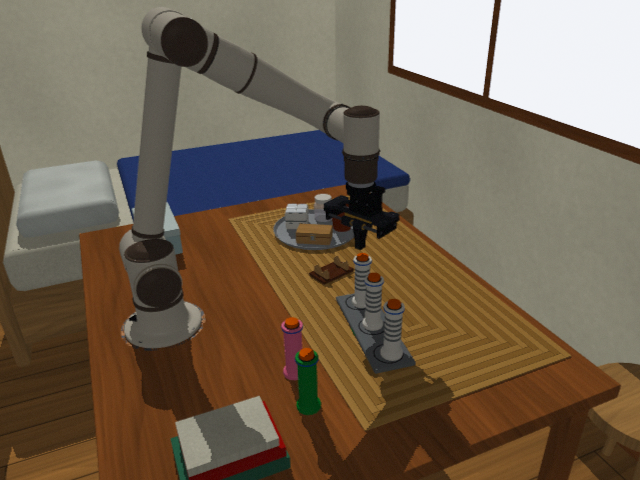

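```bash
cat > btn.py <<'E'
from h import *
np.set_printoptions(precision=4,suppress=True)
s=sense(); print(s['tcp_pos'],s['joint_velocities'])
def blobs(c):
    hsv=cv2.cvtColor(c['pixels'],cv2.COLOR_RGB2HSV)
    m=((hsv[...,0]<14)&(hsv[...,1]>170)&(hsv[...,2]>90)).astype(np.uint8)
    k,l,st,ce=cv2.connectedComponentsWithStats(m)
    return [(st[i],ce[i]) for i in range(1,k) if 50<st[i,4]<3000]
def ray(c,u,v,z):
    C=-c['R'].T@c['t']; d=c['R'].T@np.linalg.inv(c['mtx'])@[u,v,1]; return C+d*(z-C[2])/d[2]
for n in ['side','wrist','top']:
    c=capture(n)
    for st,ce in blobs(c):
        X=wz(c,*ce,s,.166) if n=='wrist' else ray(c,*ce,.166)
        print(n,st,ce,X)
E
python3 btn.py
```

```text
[ 0.5135 -0.1406  0.1908] [ 0.1414 -0.2089  0.1304  0.065   0.0312  0.0244]
side [357 253  11   8  54] [362.1111 256.0926] [ 0.514  -0.1568  0.166 ]
side [369 273  11   8  63] [373.6667 276.5556] [ 0.4938 -0.2585  0.166 ]
side [388 299  13  10  78] [394.0385 303.4359] [ 0.4815 -0.3792  0.166 ]
side [300 335  13  25 174] [305.3161 349.9885] [ 0.2385 -0.4457  0.166 ]
side [ 317  362   50   98 1923] [338.0036 415.9605] [ 0.2246 -0.6321  0.166 ]
side [405 447  26  24 257] [418.2257 458.4864] [ 0.3025 -0.7651  0.166 ]
wrist [  0  59  26  47 925] [11.1892 80.8141] [ 0.4784 -0.3671  0.166 ]
wrist [ 116  135   53   57 2176] [142.4311 162.8162] [ 0.4921 -0.2525  0.166 ]
wrist [ 268  241   59   54 2231] [295.3487 266.5455] [ 0.5099 -0.1564  0.166 ]
top [409 219  11  11  94] [413.8617 223.8723] [ 0.4941 -0.254   0.166 ]
top [454 225  11  10  92] [458.9239 229.587 ] [ 0.4811 -0.3737  0.166 ]
top [432 311  12  11 112] [437.4196 315.8571] [ 0.2537 -0.3174  0.166 ]
top [474 315  12  11 104] [479.1827 320.1827] [ 0.2441 -0.4273  0.166 ]
top [465 350  49  27 204] [483.8725 354.9069] [ 0.1543 -0.4395  0.166 ]
top [404 357  12  20  53] [409.1132 365.5849] [ 0.1242 -0.2439  0.166 ]
```

Three views agree to a few millimetres: A (0.5125,-0.154), B (0.493,-0.2535), C (0.481,-0.374), button tops at about 0.166.

{"fn": "apply_moves", "kwargs": {"plan": [[[0,0,-0.3,0,0,0,0],[0,0,-0.15,-0.1,0,0,0],[0,0,-0.05,-0.2,0,0,0],[0,0,0,-0.1,0,0,0],[0,0,0,0,0,0,0],[0,0,0,0,0,0,0]]]}}

```text
time_s: 3.43
tcp_pos: [0.5136, -0.1549, 0.1805]
ee_rot: [[-0.909, -0.418, 0.011], [-0.418, 0.909, -0.002], [-0.009, -0.006, -1.0]]
wrist_force: [-0.4, 0.4, 0.0]
gripper_width: 0.005
```

{"fn": "apply_moves", "kwargs": {"plan": [[[0,0,0,-0.1,0,0,0],[0,0,0,-0.1,0,0,0],[0,0,0,-0.04,0,0,0],[0,0,0,0,0,0,0]]]}}

```text
time_s: 3.77
tcp_pos: [0.5138, -0.1548, 0.1741]
ee_rot: [[-0.908, -0.418, 0.011], [-0.418, 0.908, -0.002], [-0.009, -0.007, -1.0]]
wrist_force: [-1.3, 0.6, 1.2]
gripper_width: 0.004
```

{"fn": "apply_moves", "kwargs": {"plan": [[[0,0,0,-0.06,0,0,0],[0,0,0,0,0,0,0]]]}}

```text
time_s: 3.93
tcp_pos: [0.5139, -0.1548, 0.173]
ee_rot: [[-0.908, -0.419, 0.012], [-0.419, 0.908, -0.002], [-0.009, -0.007, -1.0]]
wrist_force: [-0.9, 0.6, 1.1]
gripper_width: 0.006
```

{"fn": "apply_moves", "kwargs": {"plan": [[[0,0,0,-0.06,0,0,0],[0,0,0,0,0,0,0]]]}}

```text
time_s: 4.1
tcp_pos: [0.514, -0.1549, 0.1719]
ee_rot: [[-0.908, -0.419, 0.012], [-0.419, 0.908, -0.003], [-0.01, -0.008, -1.0]]
wrist_force: [-0.2, -0.2, 2.6]
gripper_width: 0.006
```

{"fn": "apply_moves", "kwargs": {"plan": [[[0,0,0,-0.06,0,0,0],[0,0,0,0,0,0,0]]]}}

```text
time_s: 4.27
tcp_pos: [0.5141, -0.1549, 0.1707]
ee_rot: [[-0.908, -0.419, 0.013], [-0.419, 0.908, -0.003], [-0.01, -0.008, -1.0]]
wrist_force: [-2.0, -0.3, 2.6]
gripper_width: 0.005
```

{"fn": "apply_moves", "kwargs": {"plan": [[[0,0,0,-0.06,0,0,0],[0,0,0,0,0,0,0]]]}}

```text
time_s: 4.43
tcp_pos: [0.5142, -0.1549, 0.1693]
ee_rot: [[-0.908, -0.419, 0.013], [-0.419, 0.908, -0.003], [-0.01, -0.008, -1.0]]
wrist_force: [-0.5, 0.6, 1.6]
gripper_width: 0.006
```

{"fn": "apply_moves", "kwargs": {"plan": [[[0,0,0,-0.06,0,0,0],[0,0,0,0,0,0,0]]]}}

```text
time_s: 4.6
tcp_pos: [0.5148, -0.1552, 0.1688]
ee_rot: [[-0.908, -0.42, 0.014], [-0.42, 0.908, -0.004], [-0.012, -0.01, -1.0]]
wrist_force: [-0.2, 0.4, 2.0]
gripper_width: 0.008
```

{"fn": "apply_moves", "kwargs": {"plan": [[[0,0,0,-0.06,0,0,0],[0,0,0,0,0,0,0]]]}}

```text
time_s: 4.77
tcp_pos: [0.5158, -0.1556, 0.1692]
ee_rot: [[-0.907, -0.42, 0.017], [-0.421, 0.907, -0.005], [-0.013, -0.012, -1.0]]
wrist_force: [-0.1, 0.2, 3.4]
gripper_width: 0.005
```

{"fn": "apply_moves", "kwargs": {"plan": [[[0,0,0,-0.06,0,0,0],[0,0,0,0,0,0,0]]]}}

```text
time_s: 4.93
tcp_pos: [0.5167, -0.1558, 0.1692]
ee_rot: [[-0.907, -0.421, 0.02], [-0.421, 0.907, -0.006], [-0.015, -0.014, -1.0]]
wrist_force: [-1.3, 0.8, 2.6]
gripper_width: 0.003
```

{"fn": "apply_moves", "kwargs": {"plan": [[[0,-0.08,0,-0.16,0,0,0]]]}}

```text
time_s: 5.02
tcp_pos: [0.5166, -0.1566, 0.1684]
ee_rot: [[-0.906, -0.423, 0.024], [-0.423, 0.906, -0.009], [-0.018, -0.018, -1.0]]
wrist_force: [-5.2, 2.8, 29.3]
gripper_width: 0.007
```

Run:
```python
from h import *
np.set_printoptions(precision=4,suppress=True)
c=capture('side'); save(c,'s3.png')
s=sense(); print(s['tcp_pos'],s['wrist_force'],s['joints'])
im=cv2.imread('pics/s3.png')[200:310,310:420]; cv2.imwrite('pics/s3c.png',cv2.resize(im,None,fx=5,fy=5))
```

```text
[ 0.5167 -0.1566  0.1688] [-1.736   1.633  15.9619] [  0.6614  16.1969 -18.058    0.664  -54.2833 -66.014 ]
```

View pics/s3c.png

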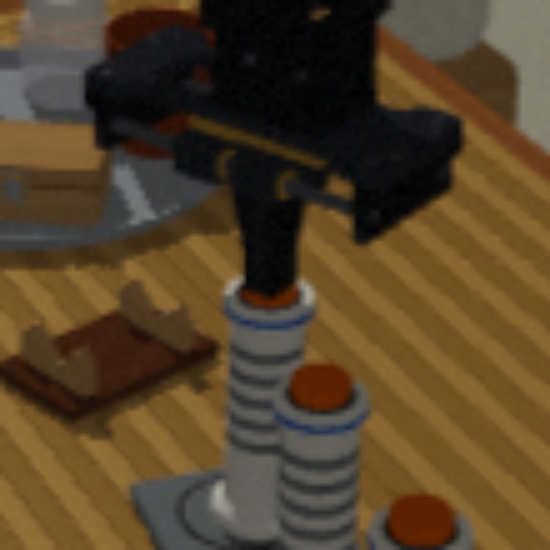

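A's button reached its stop. On the way down it felt about 2–2.6 N, and once it bottomed out the force jumped to 16–29 N, so A is likely the 3 N one. Backing off and going to B.

{"fn": "apply_moves", "kwargs": {"plan": [[[0,0,0,0.3,0,0,0],[0,0,0,0.3,0.009,0.024,0],[0,-0.2,-0.5,0.1,0,0,0],[0,-0.3,-1,0,0,0,0],[0,-0.2,-1,0,0,0,0],[0,-0.15,-0.8,0,0,0,0],[0,-0.05,-0.4,0,0,0,0],[0,0,0,0,0,0,0],[0,0,0,0,0,0,0]]]}}

```text
time_s: 5.82
tcp_pos: [0.4907, -0.253, 0.1823]
ee_rot: [[-0.906, -0.423, 0.0], [-0.423, 0.906, 0.004], [-0.002, 0.004, -1.0]]
wrist_force: [-0.7, -0.3, 0.1]
gripper_width: 0.008
```

```bash
python3 btn.py
```

```text
[ 0.4907 -0.253   0.1823] [-1.2153  0.6287 -0.4218 -0.1498  0.5785  0.1674]
side [357 253   9   7  54] [361.2778 256.0556] [ 0.5121 -0.1557  0.166 ]
side [368 273  12   8  59] [374.0169 276.7966] [ 0.4941 -0.2599  0.166 ]
side [388 299  13  10  77] [394.     303.3117] [ 0.4816 -0.3787  0.166 ]
side [300 335  14  25 188] [305.6383 350.25  ] [ 0.2387 -0.4467  0.166 ]
wrist [  90  148   53   58 2114] [116.9782 175.6769] [ 0.4789 -0.373   0.166 ]
wrist [284 262  55  32 883] [308.427  275.2265] [ 0.4852 -0.2618  0.166 ]
wrist [456 355  17  35 256] [464.5    368.6875] [ 0.503  -0.1512  0.166 ]
top [104 101  18  27  73] [111.5068 113.4658] [0.7729 0.5514 0.166 ]
top [172 299  18  14  68] [180.7206 306.5588] [0.2676 0.3523 0.166 ]
top [432 310  12  12 112] [437.4018 315.8304] [ 0.2537 -0.3173  0.166 ]
top [474 315  12  11 109] [479.3578 320.0367] [ 0.2445 -0.4277  0.166 ]
top [466 349  48  15 174] [486.3678 352.6609] [ 0.1602 -0.446   0.166 ]
top [423 427  21  18  55] [434.5455 435.4364] [-0.0529 -0.311   0.166 ]
top [527 436  12  20  71] [532.4789 446.2958] [-0.0777 -0.5655  0.166 ]
```

{"fn": "apply_moves", "kwargs": {"plan": [[[0,0.08,0,-0.12,0,0,0],[0,0,0,-0.12,0,0,0],[0,0,0,-0.06,0,0,0]]]}}

```text
time_s: 6.22
tcp_pos: [0.4946, -0.25, 0.1752]
ee_rot: [[-0.904, -0.428, 0.002], [-0.428, 0.904, 0.003], [-0.003, 0.002, -1.0]]
wrist_force: [-0.3, -0.5, 0.4]
gripper_width: -0.0
```

{"fn": "apply_moves", "kwargs": {"plan": [[[0,0,0,-0.06,0,0,0]]]}}

```text
time_s: 6.3
tcp_pos: [0.4949, -0.2497, 0.1738]
ee_rot: [[-0.903, -0.429, 0.002], [-0.429, 0.903, 0.003], [-0.003, 0.002, -1.0]]
wrist_force: [-1.1, -0.1, 4.1]
gripper_width: 0.006
```

{"fn": "apply_moves", "kwargs": {"plan": [[[0,0,0,-0.06,0,0,0]]]}}

```text
time_s: 6.38
tcp_pos: [0.4953, -0.2497, 0.1731]
ee_rot: [[-0.903, -0.43, 0.003], [-0.43, 0.903, 0.002], [-0.003, 0.0, -1.0]]
wrist_force: [-1.3, 0.5, 5.1]
gripper_width: 0.003
```

{"fn": "apply_moves", "kwargs": {"plan": [[[0,0,0,-0.06,0,0,0]]]}}

```text
time_s: 6.47
tcp_pos: [0.4957, -0.2498, 0.1724]
ee_rot: [[-0.903, -0.431, 0.004], [-0.431, 0.903, 0.001], [-0.004, -0.001, -1.0]]
wrist_force: [-1.3, 0.2, 5.6]
gripper_width: 0.003
```

{"fn": "apply_moves", "kwargs": {"plan": [[[0,0,0,-0.08,0,0,0]]]}}

```text
time_s: 6.55
tcp_pos: [0.4961, -0.2499, 0.1714]
ee_rot: [[-0.902, -0.431, 0.005], [-0.431, 0.902, -0.0], [-0.004, -0.002, -1.0]]
wrist_force: [-1.1, 0.0, 6.7]
gripper_width: 0.006
```

{"fn": "apply_moves", "kwargs": {"plan": [[[0,0,0,-0.1,0,0,0]]]}}

```text
time_s: 6.63
tcp_pos: [0.4965, -0.2502, 0.1702]
ee_rot: [[-0.902, -0.432, 0.006], [-0.432, 0.902, -0.001], [-0.005, -0.004, -1.0]]
wrist_force: [-2.7, 0.3, 6.5]
gripper_width: 0.007
```

{"fn": "apply_moves", "kwargs": {"plan": [[[0,0,0,-0.1,0,0,0]]]}}

```text
time_s: 6.72
tcp_pos: [0.497, -0.2505, 0.169]
ee_rot: [[-0.902, -0.432, 0.008], [-0.432, 0.902, -0.002], [-0.006, -0.006, -1.0]]
wrist_force: [-1.5, 0.6, 7.5]
gripper_width: 0.012
```

{"fn": "apply_moves", "kwargs": {"plan": [[[0,0,0,-0.12,0,0,0]]]}}

```text
time_s: 6.8
tcp_pos: [0.498, -0.2512, 0.1689]
ee_rot: [[-0.901, -0.434, 0.011], [-0.434, 0.901, -0.005], [-0.007, -0.009, -1.0]]
wrist_force: [-3.4, 1.8, 19.2]
gripper_width: 0.005
```

{"fn": "apply_moves", "kwargs": {"plan": [[[0,0,0,-0.14,0,0,0]]]}}

```text
time_s: 6.88
tcp_pos: [0.4996, -0.2522, 0.1692]
ee_rot: [[-0.9, -0.435, 0.015], [-0.436, 0.9, -0.009], [-0.01, -0.014, -1.0]]
wrist_force: [-3.5, 1.5, 18.7]
gripper_width: 0.006
```

B: moves at about 5 N, about 7.5 N full, then a hard stop at 19 N, so it's the 7.5 N one. On to C.

{"fn": "apply_moves", "kwargs": {"plan": [[[0,0,0,0.3,0,0,0],[0,0,0,0.3,0.009,0.015,0.02],[0,-0.2,-0.6,0.05,0,0,0],[0,-0.2,-1,0,0,0,0],[0,-0.1,-1,0,0,0,0],[0,-0.1,-1,0,0,0,0],[0,-0.05,-0.6,0,0,0,0],[0,0,-0.35,0,0,0,0],[0,0,0,0,0,0,0],[0,0,0,0,0,0,0]]]}}

```text
time_s: 7.72
tcp_pos: [0.4842, -0.3684, 0.1874]
ee_rot: [[-0.889, -0.457, 0.006], [-0.457, 0.889, 0.002], [-0.007, -0.001, -1.0]]
wrist_force: [-0.6, -0.2, 0.0]
gripper_width: 0.007
```

{"fn": "apply_moves", "kwargs": {"plan": [[[0,-0.12,-0.2,-0.15,0,0,0],[0,0,0,-0.2,0,0,0],[0,0,0,-0.1,0,0,0],[0,0,0,0,0,0,0]]]}}

```text
time_s: 8.05
tcp_pos: [0.4811, -0.3708, 0.1746]
ee_rot: [[-0.888, -0.46, 0.006], [-0.46, 0.888, 0.004], [-0.007, 0.001, -1.0]]
wrist_force: [0.5, 0.3, 0.1]
gripper_width: 0.007
```

{"fn": "apply_moves", "kwargs": {"plan": [[[0,0,0,-0.06,0,0,0]]]}}

```text
time_s: 8.13
tcp_pos: [0.4814, -0.3709, 0.1742]
ee_rot: [[-0.887, -0.461, 0.006], [-0.461, 0.887, 0.002], [-0.006, -0.001, -1.0]]
wrist_force: [-2.1, 0.1, 8.2]
gripper_width: 0.007
```

{"fn": "apply_moves", "kwargs": {"plan": [[[0,0,0,-0.08,0,0,0]]]}}

```text
time_s: 8.22
tcp_pos: [0.4819, -0.3712, 0.174]
ee_rot: [[-0.887, -0.462, 0.007], [-0.462, 0.887, -0.0], [-0.006, -0.004, -1.0]]
wrist_force: [-2.2, 0.4, 8.6]
gripper_width: 0.007
```

{"fn": "apply_moves", "kwargs": {"plan": [[[0,0,0,-0.1,0,0,0]]]}}

```text
time_s: 8.3
tcp_pos: [0.4827, -0.3716, 0.1739]
ee_rot: [[-0.886, -0.464, 0.009], [-0.464, 0.886, -0.003], [-0.007, -0.007, -1.0]]
wrist_force: [-1.9, 0.5, 8.3]
gripper_width: 0.008
```

{"fn": "apply_moves", "kwargs": {"plan": [[[0,0,0,-0.1,0,0,0]]]}}

```text
time_s: 8.38
tcp_pos: [0.4834, -0.3721, 0.174]
ee_rot: [[-0.885, -0.465, 0.011], [-0.465, 0.885, -0.006], [-0.007, -0.01, -1.0]]
wrist_force: [-1.8, 0.1, 8.8]
gripper_width: 0.003
```

{"fn": "apply_moves", "kwargs": {"plan": [[[0,-0.04,0,-0.18,0.006,0.011,0]]]}}

```text
time_s: 8.47
tcp_pos: [0.4832, -0.3725, 0.1727]
ee_rot: [[-0.884, -0.467, 0.003], [-0.467, 0.884, -0.003], [-0.001, -0.004, -1.0]]
wrist_force: [-1.8, 1.3, 10.1]
gripper_width: 0.006
```

{"fn": "apply_moves", "kwargs": {"plan": [[[0,-0.04,0,-0.2,0,0,0]]]}}

```text
time_s: 8.55
tcp_pos: [0.4835, -0.3732, 0.1709]
ee_rot: [[-0.884, -0.468, 0.006], [-0.468, 0.884, -0.006], [-0.003, -0.008, -1.0]]
wrist_force: [-1.1, 1.1, 11.0]
gripper_width: 0.007
```

{"fn": "apply_moves", "kwargs": {"plan": [[[0,-0.04,0,-0.2,0,0,0]]]}}

```text
time_s: 8.63
tcp_pos: [0.4838, -0.3739, 0.1694]
ee_rot: [[-0.883, -0.47, 0.01], [-0.47, 0.883, -0.01], [-0.004, -0.013, -1.0]]
wrist_force: [-2.1, 1.5, 12.4]
gripper_width: 0.005
```

{"fn": "apply_moves", "kwargs": {"plan": [[[0,-0.04,0,-0.2,0,0,0]]]}}

```text
time_s: 8.72
tcp_pos: [0.4846, -0.375, 0.1693]
ee_rot: [[-0.882, -0.472, 0.015], [-0.472, 0.882, -0.015], [-0.006, -0.02, -1.0]]
wrist_force: [-2.7, 2.0, 20.1]
gripper_width: 0.008
```

C: moves at about 8.5 N, about 12.5 N full, then a hard stop at 20 N, so it's the 13 N one. A clicks with the least force. Lifting, turning and collecting joint and pose data so I can model the arm.

{"fn": "apply_moves", "kwargs": {"plan": [[[0,0,0,0.4,0,0,0],[0,0,0,1,0.015,0.015,0],[50,0,0,1,0,0,0.12],[100,0,0.3,1,0,0,0.12],[100,0,0.7,1,0,0,0.12],[100,0,1,0.6,0,0,0.12],[100,0,1,0,0,0,0.12],[100,0,1,0,0,0,0.12]]]}}

```text
time_s: 9.38
tcp_pos: [0.4852, -0.2728, 0.304]
ee_rot: [[-0.324, -0.946, 0.006], [-0.946, 0.324, -0.006], [0.004, -0.007, -1.0]]
wrist_force: [0.5, 1.2, -0.6]
gripper_width: 0.378
```

```bash
cat > log.py <<'E'
import json
from h import *
s=sense(); f=open('log.jsonl','a')
f.write(json.dumps({k:np.array(s[k]).tolist() for k in ['joints','tcp_pos','ee_rot']})+'\n')
print(np.round(s['joints'],2),np.round(s['tcp_pos'],4),np.round(s['wrist_force'],1))
E
python3 log.py
```

```text
[-12.5   12.61  -2.53   0.28 -74.46  -6.49] [ 0.4852 -0.2728  0.304 ] [ 0.5  1.2 -0.6]
```

{"fn": "apply_moves", "kwargs": {"plan": [[[100,0,1,0,0,0,0.12],[100,0,1,0,0,0,0.12],[100,0,1,0,0,0,0.12],[100,0,1,0,0,0,0.12],[100,0,1,0,0,0,0.12],[100,0,1,0,0,0,0.12]]]}}

```text
time_s: 9.88
tcp_pos: [0.4843, -0.1137, 0.3066]
ee_rot: [[0.408, -0.913, 0.015], [-0.913, -0.408, 0.002], [0.004, -0.014, -1.0]]
wrist_force: [0.1, -0.3, -0.6]
gripper_width: 0.83
```

```bash
python3 log.py
```

```text
[ 5.500e+00  6.260e+00 -9.850e+00 -4.000e-02 -7.305e+01  1.859e+01] [ 0.4843 -0.1137  0.3066] [ 0.1 -0.3 -0.6]
```

{"fn": "apply_moves", "kwargs": {"plan": [[[100,0,0,0,-0.11,-0.05,0],[100,0,0.4,0,-0.11,-0.05,0],[100,0,0.4,0,-0.11,-0.05,0],[100,0,0.4,0,-0.11,-0.05,0]]]}}

```text
time_s: 10.22
tcp_pos: [0.4892, -0.0785, 0.3116]
ee_rot: [[0.359, -0.905, 0.23], [-0.8, -0.425, -0.424], [0.481, -0.031, -0.876]]
wrist_force: [-0.2, -1.2, 0.3]
gripper_width: 0.994
```

```bash
python3 log.py
```

```text
[ 24.82  -0.12 -32.69  33.67 -60.17 -17.92] [ 0.4892 -0.0785  0.3116] [-0.2 -1.2  0.3]
```

{"fn": "apply_moves", "kwargs": {"plan": [[[100,0,0,0,-0.11,-0.05,0],[100,0,0,0,-0.11,-0.05,0],[100,0,0,0,-0.11,-0.05,0],[100,0,0,0,0,0,0]]]}}

```text
time_s: 10.55
tcp_pos: [0.4877, -0.0717, 0.3121]
ee_rot: [[0.271, -0.89, 0.367], [-0.576, -0.455, -0.679], [0.771, -0.027, -0.636]]
wrist_force: [0.3, -0.0, -0.8]
gripper_width: 1.001
```

```bash
python3 log.py
python3 - <<'E'
import json
def a(j,p,R): open('log.jsonl','a').write(json.dumps(dict(joints=j,tcp_pos=p,ee_rot=R))+'\n')
a([-50.2703,22.0906,0.3807,-0.0288,-68.4105,-14.8162],[0.2631,-0.5663,0.2295],[[-0.907,-0.4211,-0.001],[-0.4211,0.907,0.0019],[0.0001,0.0022,-1]])
a([-16.1047,17.941,-5.7369,0.1496,-66.1471,-49.6919],[0.4948,-0.3099,0.2306],[[-0.912,-0.411,0.002],[-0.411,0.912,-0.003],[-0.001,-0.004,-1.0]])
a([2.2239,14.774,-16.4888,0.1234,-58.3292,-67.5588],[0.5128,-0.1406,0.1898],[[-0.908,-0.418,0.007],[-0.418,0.908,-0.002],[-0.006,-0.004,-1.0]])
E
cat > kin.py <<'E'
import json,numpy as np
from scipy.optimize import least_squares
from scipy.spatial.transform import Rotation as Ro
def rx(a): return Ro.from_euler('x',a).as_matrix()
def ry(a): return Ro.from_euler('y',a).as_matrix()
def rz(a): return Ro.from_euler('z',a).as_matrix()
# p: h, d2(y), ax (x off shoulder), L1, e(z off elbow), L2, wy (lateral in wrist after j4), wz (perp offset after j5), T, sgn handled; yaw const
def fk(q,p,full=False):
    q=np.radians(q); h,a0,d,L1,e,L2,wy,wx,T,c6=p
    R=rz(q[0]); P=R@[a0,d,0]+[0,0,h]; pts=[P]
    R=R@ry(q[1]); P=P+R@[0,0,L1]; pts.append(P)
    R=R@ry(-q[2]); P=P+R@[L2,0,e]   # forearm along x
    R=R@rx(S4*q[3]); pts.append(P); P=P+R@[0,wy,0]
    R=R@ry(-q[4]); # bends tool dir (x) downward
    pts.append(P)
    P=P+R@[T,0,wx]
    Rt=R@ry(np.pi/2)@rz(S6*q[5]+c6)
    pts.append(P)
    return (Rt,P,pts) if full else (Rt,P)
S4=1;S6=-1
def load(): return [json.loads(l) for l in open('log.jsonl')]
def fit(s4,s6):
    global S4,S6; S4,S6=s4,s6
    D=load()
    def res(p):
        o=[]
        for r in D:
            R,P=fk(r['joints'],p); o+=list((P-r['tcp_pos'])*1000); o+=list((R-np.array(r['ee_rot'])).ravel()*100)
        o+=list((np.array(p)-p0)*0.5)
        return o
    best=None
    for c in np.radians([0,90,180,270]):
        p0=np.array([0.2,0,-.16,.4,0,.4,0,0,.25,c])
        s=least_squares(res,p0)
        if best is None or s.cost<best.cost: best=s
    return best
if __name__=='__main__':
    for s4 in (1,-1):
        for s6 in (1,-1):
            b=fit(s4,s6); print(s4,s6,round(b.cost,2),np.round(b.x,4).tolist())
E
python3 kin.py
```

```text
[ 30.6    0.88 -47.53  60.05 -62.91 -43.88] [ 0.4877 -0.0717  0.3121] [ 0.3 -0.  -0.8]
1 1 89060.73 [-0.1663, 0.1923, -0.3723, 0.5934, -0.1518, 0.378, 0.2072, -0.1002, -0.1283, 5.2798]
1 -1 43284.65 [-0.1663, 0.1923, -0.3723, 0.5934, -0.1518, 0.378, 0.2072, -0.1002, -0.1283, 4.563]
-1 1 54302.77 [0.1605, 0.0001, -0.0001, 0.5649, 0.0, 0.4216, -0.1597, 0.0, 0.2984, -0.6575]
-1 -1 0.02 [0.1605, 0.0001, -0.0001, 0.5649, 0.0, 0.4216, -0.1597, 0.0, 0.2984, 4.7124]
```

```bash
cat > ik.py <<'E'
import numpy as np, kin
from scipy.optimize import least_squares
from scipy.spatial.transform import Rotation as Ro
kin.S4=-1; kin.S6=-1
p=[0.1605,0,0,.5649,0,.4216,-.1597,0,.2984,np.pi*1.5]
lo=np.array([-179.83,-69.29,-61.27,-181.25,-171.15,-177.46]); hi=np.array([179.83,118.12,80.66,117.63,-9.14,177.46])
def fk(q): return kin.fk(q,p,True)
def ik(R,P,q0):
    f=lambda q: np.r_[(fk(q)[1]-P)*10, Ro.from_matrix(fk(q)[0].T@R).as_rotvec()]
    s=least_squares(f,np.clip(q0,lo+.5,hi-.5),bounds=(lo,hi),x_scale=30.)
    return s.x,np.abs(s.fun).max()
def tool(psi,a,sgn=1):
    """tilt a from vertical toward azimuth psi; tool x = sgn*(psi side)"""
    ps=np.array([np.cos(np.radians(psi)),np.sin(np.radians(psi)),0]); a=np.radians(a); Z=np.array([0,0,1])
    x=sgn*(np.cos(a)*ps+np.sin(a)*Z); z=np.sin(a)*ps-np.cos(a)*Z
    return np.c_[x,np.cross(z,x),z]
E
python3 - <<'E'
from ik import *
from station import sense
q0=sense()['joints']
np.set_printoptions(precision=3,suppress=True)
G=np.array([.5125,-.154,.086]); S=np.array([.509,.0387,.048])
for psi in range(-130,31,20):
  for a in (60,75,85):
    R=tool(psi,a); q,e=ik(R,G+.011*R[:,2],q0)
    if e<1e-3:
        pts=fk(q)[2]; print('pick',psi,a,np.round(q,0),'F',pts[2],'W',pts[3],'elb',pts[1])
        for psi2 in (16.8,196.8):
            R2=tool(psi2,a-90); q2,e2=ik(R2,S+.011*R2[:,2],q)
            if e2<1e-3: print('     place',psi2,np.round(q2,0),'F',fk(q2)[2][2],'W',fk(q2)[2][3])
E
```

```text
pick -130 60 [ 15.  44. -18.  30. -83. -74.] F [0.568 0.152 0.193] W [0.672 0.037 0.23 ] elb [0.38  0.101 0.566]
     place 16.8 [ 21.  38.  -9.  -2. -73.  87.] F [0.593 0.231 0.301] W [0.647 0.08  0.297]
pick -130 75 [ 16.  51. -16.  33. -94. -78.] F [0.577 0.166 0.127] W [0.691 0.059 0.16 ] elb [0.422 0.121 0.516]
     place 16.8 [ 22.  31. -18.  -2. -56.  86.] F [0.524 0.21  0.328] W [0.58  0.06  0.326]
     place 196.8 [  23.   20.  -42.    8.  -12. -104.] F [0.357 0.155 0.316] W [0.438 0.017 0.326]
pick -130 85 [  16.   55.  -16.   34. -101.  -79.] F [0.578 0.168 0.082] W [0.697 0.065 0.111] elb [0.447 0.13  0.481]
     place 16.8 [ 22.  26. -25.  -1. -43.  85.] F [0.474 0.194 0.336] W [0.533 0.046 0.334]
     place 196.8 [ 23.  23. -33.   1. -29. -97.] F [0.421 0.178 0.333] W [0.485 0.031 0.334]
pick -110 60 [ 18.  39. -33.  46. -72. -76.] F [0.459 0.151 0.196] W [0.598 0.08  0.23 ] elb [0.339 0.112 0.598]
     place 16.8 [ 21.  38.  -9.  -2. -73.  87.] F [0.593 0.231 0.301] W [0.647 0.08  0.297]
pick -110 75 [ 20.  46. -32.  48. -82. -81.] F [0.461 0.167 0.137] W [0.607 0.107 
[... 827 characters left out ...]
4 0.583]
     place 16.8 [ 22.  31. -18.  -2. -56.  86.] F [0.524 0.21  0.328] W [0.58  0.06  0.326]
     place 196.8 [  23.   20.  -42.    8.  -12. -104.] F [0.357 0.155 0.316] W [0.438 0.017 0.326]
pick -90 85 [ 20.  47. -48.  70. -83. -95.] F [0.353 0.131 0.124] W [0.512 0.132 0.111] elb [0.389 0.144 0.544]
     place 16.8 [ 22.  26. -25.  -1. -43.  85.] F [0.474 0.194 0.336] W [0.533 0.046 0.334]
     place 196.8 [ 23.  23. -33.   1. -29. -97.] F [0.421 0.178 0.333] W [0.485 0.031 0.334]
pick -70 60 [  5.  30. -60. 105. -60. -90.] F [0.277 0.025 0.23 ] W [0.427 0.08  0.23 ] elb [0.278 0.025 0.652]
     place 16.8 [ 21.  38.  -9.  -2. -73.  87.] F [0.593 0.231 0.301] W [0.647 0.08  0.297]
```

The kinematic fit is essentially exact. I'll grasp A from the cradle side, with the tool about 65° off vertical, then turn it 90° for the cradle. Working out the pre-grasp shift:

```bash
cat > go.py <<'E'
from ik import *
from station import sense
np.set_printoptions(precision=3,suppress=True)
G=np.array([.5125,-.154,.086]); S=np.array([.509,.0387,.048])
def delta(R,P,s=None):
    s=s or sense()
    Rc=s['ee_rot']; w=Ro.from_matrix(R@Rc.T).as_rotvec(); d=(P-s['tcp_pos'])/.025
    print('tcp',s['tcp_pos'],'target',P,'| units',d,'rotvec',w,'|w|',np.linalg.norm(w),'rows>=',max(np.linalg.norm(w)/.125,np.abs(d).max()),'F',s['wrist_force'],'g',s['gripper_width'])
    q,e=ik(R,P,s['joints']); print('ik',np.round(q,1),e,'now',np.round(s['joints'],1))
E
python3 - <<'E'
from go import *
R=tool(-90,65); delta(R,G+.011*R[:,2]-.09*R[:,2]); print(R)
E
```

```text
tcp [ 0.488 -0.072  0.312] target [ 0.512 -0.082  0.119] | units [ 0.992 -0.427 -7.71 ] rotvec [-0.255 -0.033 -0.473] |w| 0.538522541164865 rows>= 7.709900275986588 F [ 0.303 -0.03  -0.823] g 1.0011433091508295
ik [ 29.5  34.2 -43.2  56.2 -71.6 -78.5] 3.883399521563326e-10 now [ 30.6   0.9 -47.5  60.  -62.9 -43.9]
[[ 0.    -1.     0.   ]
 [-0.423 -0.    -0.906]
 [ 0.906 -0.    -0.423]]
```

{"fn": "apply_moves", "kwargs": {"plan": [[[100,0.12,0,-0.5,-0.028,-0.004,-0.053],[100,0.12,0,-1,-0.028,-0.004,-0.053],[100,0.12,0,-1,-0.028,-0.004,-0.053],[100,0.12,0,-1,-0.028,-0.004,-0.053],[100,0.12,0,-1,-0.028,-0.004,-0.053],[100,0.12,0,-1,-0.028,-0.004,-0.053],[100,0.12,0,-0.7,-0.028,-0.004,-0.053],[100,0.1,-0.1,-0.4,-0.028,-0.004,-0.053],[100,0,0,-0.2,-0.028,0,-0.05],[100,0,0,0,0,0,0]]]}}

```text
time_s: 11.38
tcp_pos: [0.515, -0.0708, 0.1383]
ee_rot: [[-0.027, -1.0, -0.014], [-0.433, 0.024, -0.901], [0.901, -0.018, -0.433]]
wrist_force: [0.2, 0.4, 0.2]
gripper_width: 1.0
```

```bash
python3 - <<'E'
from go import *
R=tool(-90,65); delta(R,G+.011*R[:,2]-.09*R[:,2]);delta(R,G+.011*R[:,2])
from h import *
c=capture('side'); save(c,'s4.png'); s=sense();c=capture('wrist'); save(c,'w4.png')
E
python3 log.py
```

```text
tcp [ 0.515 -0.071  0.138] target [ 0.512 -0.082  0.119] | units [-0.101 -0.466 -0.758] rotvec [-0.012  0.018  0.024] |w| 0.032665925950285835 rows>= 0.7575262478918782 F [0.187 0.386 0.184] g 0.999961629627385
ik [ 29.5  34.2 -43.2  56.2 -71.6 -78.5] 1.8834586668070585e-10 now [ 30.9  32.7 -40.8  53.  -73.7 -76.6]
tcp [ 0.515 -0.071  0.138] target [ 0.512 -0.164  0.081] | units [-0.101 -3.729 -2.279] rotvec [-0.012  0.018  0.024] |w| 0.032665925950285835 rows>= 3.728752198564902 F [0.187 0.386 0.184] g 0.999961629627385
ik [ 17.6  36.4 -48.8  70.3 -66.5 -85. ] 1.5520917884259688e-12 now [ 30.9  32.7 -40.8  53.  -73.7 -76.6]
[ 30.86  32.41 -41.03  53.13 -73.66 -76.59] [ 0.5141 -0.0714  0.1401] [-0.9 -0.4 -0.1]
```

View pics/s4.png

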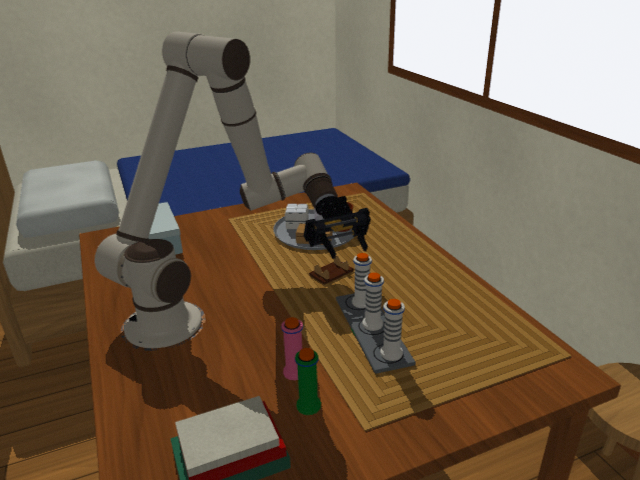

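View pics/w4.png

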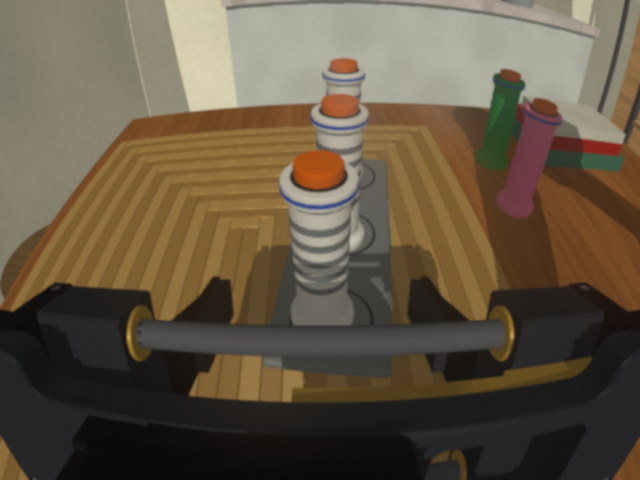

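The wrist view shows A centred between the open fingers (button at (319,168), jaws at 215 and 425), with B and C behind it. Closing in along the tool axis.

{"fn": "apply_moves", "kwargs": {"plan": [[[100,-0.05,-0.3,-0.7,-0.012,0.018,0.024],[100,-0.05,-0.5,-0.3,0,0,0],[100,0,-0.6,-0.3,0,0,0],[100,0,-0.6,-0.3,0,0,0],[100,0,-0.6,-0.28,0,0,0],[100,0,-0.5,-0.2,0,0,0],[100,0,-0.25,-0.1,0,0,0],[100,0,0,0,0,0,0]]]}}

```text
time_s: 12.15
tcp_pos: [0.5118, -0.1565, 0.0934]
ee_rot: [[-0.01, -1.0, 0.018], [-0.439, -0.012, -0.898], [0.898, -0.017, -0.439]]
wrist_force: [0.3, -0.4, -0.0]
gripper_width: 1.002
```

Run:
```python
from go import *
R=tool(-90,65); delta(R,G+.011*R[:,2])
from h import *
c=capture('wrist'); save(c,'w5.png')
```

```text
tcp [ 0.512 -0.156  0.093] target [ 0.512 -0.164  0.081] | units [ 0.029 -0.3   -0.483] rotvec [-0.019  0.017 -0.012] |w| 0.02777669217781374 rows>= 0.48325545820669447 F [ 0.34  -0.36  -0.007] g 1.0023267125618809
ik [ 17.6  36.4 -48.8  70.3 -66.5 -85. ] 6.182707954224107e-15 now [ 18.6  34.4 -49.1  69.7 -66.  -84.3]
```

View pics/w5.png

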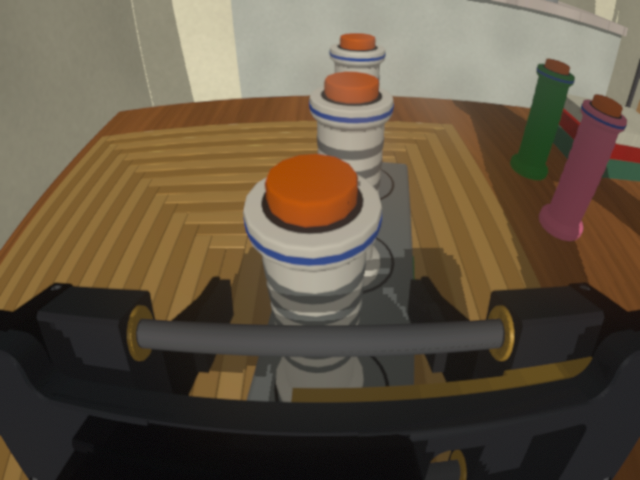

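{"fn": "apply_moves", "kwargs": {"plan": [[[100,0.06,-0.2,-0.3,-0.019,0.017,-0.012],[100,0,-0.1,-0.18,0,0,0],[100,0,0,0,0,0,0],[60,0,0,0,0,0,0],[50,0,0,0,0,0,0],[40,0,0,0,0,0,0],[30,0,0,0,0,0,0],[20,0,0,0,0,0,0],[20,0,0,0,0,0,0]]]}}

```text
time_s: 12.95
tcp_pos: [0.5163, -0.1595, 0.086]
ee_rot: [[-0.006, -1.0, 0.011], [-0.426, -0.008, -0.905], [0.905, -0.01, -0.426]]
wrist_force: [0.0, -0.7, -0.7]
gripper_width: 0.63
```

Run:
```python
from go import *
R=tool(-90,65); delta(R,G+.011*R[:,2])
from h import *
c=capture('wrist'); save(c,'w6.png')
```

```text
tcp [ 0.516 -0.159  0.086] target [ 0.512 -0.164  0.081] | units [-0.15  -0.179 -0.184] rotvec [-0.004  0.01  -0.008] |w| 0.013254561494616448 rows>= 0.18405642881170636 F [ 0.002 -0.716 -0.713] g 0.6302284004025194
ik [ 17.6  36.4 -48.8  70.3 -66.5 -85. ] 2.220446049250313e-15 now [ 18.1  35.9 -48.5  70.2 -66.6 -84.8]
```

View pics/w6.png

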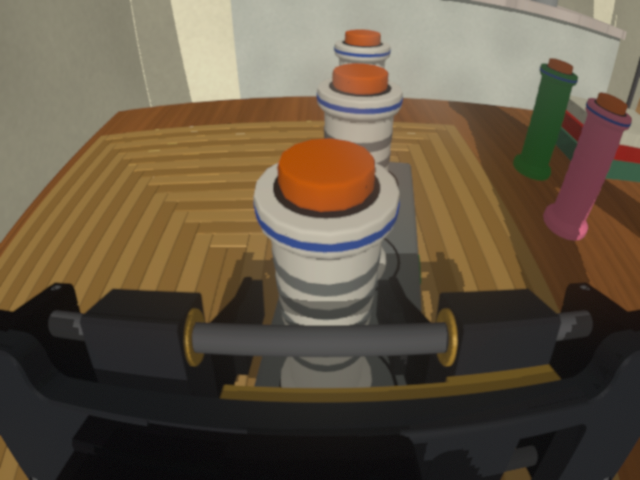

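{"fn": "apply_moves", "kwargs": {"plan": [[[60,-0.1,-0.17,-0.16,0,0.01,0],[60,0,0,0,0,0,0],[50,0,0,0,0,0,0],[40,0,0,0,0,0,0],[30,0,0,0,0,0,0],[20,0,0,0,0,0,0],[10,0,0,0,0,0,0],[0,0,0,0,0,0,0],[0,0,0,0,0,0,0]]]}}

```text
time_s: 13.75
tcp_pos: [0.5133, -0.1644, 0.0813]
ee_rot: [[0.005, -1.0, 0.006], [-0.426, -0.007, -0.905], [0.905, 0.002, -0.426]]
wrist_force: [-0.5, 0.2, -0.4]
gripper_width: 0.452
```

{"fn": "apply_moves", "kwargs": {"plan": [[[0,0,0,0,0,0,0],[0,0,0,0,0,0,0],[0,0,0,0,0,0,0]]]}}

```text
time_s: 14.0
tcp_pos: [0.5133, -0.1644, 0.0813]
ee_rot: [[0.005, -1.0, 0.006], [-0.426, -0.007, -0.905], [0.905, 0.002, -0.426]]
wrist_force: [0.8, -1.5, 0.5]
gripper_width: 0.45
```

Run:
```python
from go import *
R=tool(-90,65); delta(R,G+.011*R[:,2])
from h import *
c=capture('wrist'); save(c,'w7.png')
```

```text
tcp [ 0.513 -0.164  0.081] target [ 0.512 -0.164  0.081] | units [-0.034  0.017  0.001] rotvec [-0.004 -0.002 -0.007] |w| 0.008531345347187094 rows>= 0.06825076277749675 F [ 0.847 -1.498  0.538] g 0.4496603599301498
ik [ 17.6  36.4 -48.8  70.3 -66.5 -85. ] 6.438948573951751e-13 now [ 17.4  36.2 -49.   70.9 -66.3 -84.9]
```

View pics/w7.png

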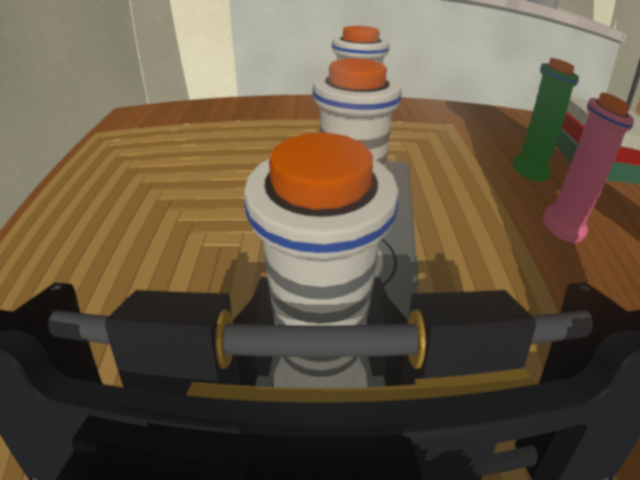

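Gripped at 39 mm, which fits the 40 mm grip. Lifting.

{"fn": "apply_moves", "kwargs": {"plan": [[[0,0,0,0.3,0,0,0],[0,0,0,0.6,0,0,0],[0,0,0.1,1,0,0,0],[0,0,0.4,1,0,0,0],[0,0,0.6,1,0,0,0],[0,0,0.6,1,0,0,0],[0,0,0.6,1,0,0,0],[0,0,0,0,0,0,0]]]}}

```text
time_s: 14.72
tcp_pos: [0.5087, -0.106, 0.2328]
ee_rot: [[0.012, -1.0, -0.002], [-0.434, -0.003, -0.901], [0.901, 0.012, -0.434]]
wrist_force: [1.6, 0.6, -1.3]
gripper_width: 0.45
```

Run:
```python
from go import *
R=tool(16.8,-25); P=S+.011*R[:,2]+np.array([0,0,.10]); delta(R,P)
s=sense(); Rc=s['ee_rot']; w=Ro.from_matrix(R@Rc.T).as_rotvec(); q=s['joints']
hz=Rc.T@np.array([0,0,1]) 
for f in np.linspace(0,1,9):
    Ri=Ro.from_rotvec(w*f).as_matrix()@Rc; Pi=s['tcp_pos']*(1-f)+P*f; Pi[2]+=0.06*np.sin(np.pi*f)
    q,e=ik(Ri,Pi,q); pts=fk(q)[2]; print(round(f,2),np.round(q,0),round(e,5),'F',pts[2],'W',pts[3],'hand z',Ri@hz)
from h import *
c=capture('side'); save(c,'s8.png'); c=capture('wrist'); save(c,'w8.png')
```

```text
tcp [ 0.509 -0.106  0.233] target [0.505 0.037 0.138] | units [-0.167  5.735 -3.79 ] rotvec [1.052 1.403 1.419] |w| 2.256029284984959 rows>= 18.048234279879672 F [ 1.563  0.552 -1.329] g 0.4502904477136418
ik [ 21.4  28.4  -7.   -2.  -79.5  86.2] 1.191408083300871e-13 now [ 27.8  23.  -40.2  54.3 -78.6 -65.3]
0.0 [ 28.  23. -40.  54. -79. -65.] 0.0 F [0.364 0.191 0.304] W [0.509 0.163 0.362] hand z [0. 0. 1.]
0.12 [ 29.  18. -40.  52. -74. -48.] 0.0 F [0.348 0.194 0.342] W [0.489 0.16  0.409] hand z [ 0.185 -0.114  0.976]
0.25 [ 30.  14. -38.  47. -70. -28.] 0.0 F [0.346 0.198 0.379] W [0.479 0.149 0.452] hand z [ 0.378 -0.189  0.906]
0.38 [ 30.  12. -34.  39. -67.  -8.] 0.0 F [0.357 0.205 0.414] W [0.481 0.133 0.485] hand z [ 0.565 -0.217  0.796]
0.5 [ 29.  12. -29.  30. -66.  12.] 0.0 F [0.381 0.211 0.442] W [0.493 0.115 0.503] hand z [ 0.73  -0.198  0.654]
0.62 [ 27.  13. -23.  21. -67.  33.] 0.0 F [0.419 0.215 0.46 ] W [0.517 0.098 0.505] hand z [ 0.86  -0.132  0.492]
0.75 [ 25.  17. -17.  12. -70.  52.] 0.0 F [0.465 0.217 0.462] W [0.548 0.083 0.488] hand z [ 0.946 -0.024  0.322]
0.88 [ 23.  22. -12.   4. -74.  70.] 0.0 F [0.517 0.219 0.446] W [0.585 0.075 0.455] hand z [0.981 0.116 0.158]
1.0 [ 21.  28.  -7.  -2. -80.  86.] 0.0 F [0.57  0.224 0.413] W [0.625 0.074 0.408] hand z [0.961 0.278 0.013]
```

View pics/s8.png

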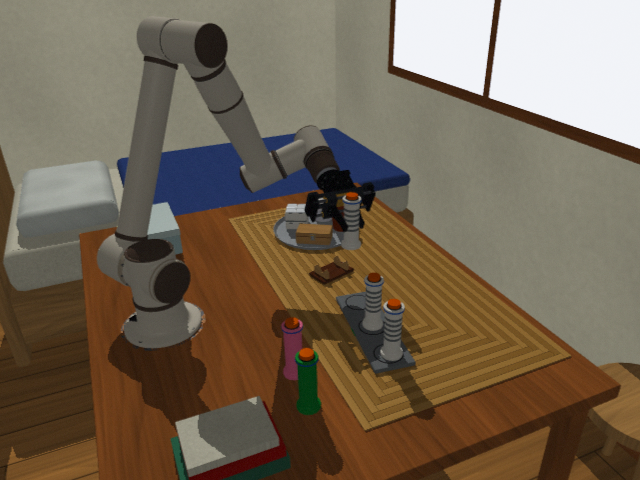

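View pics/w8.png

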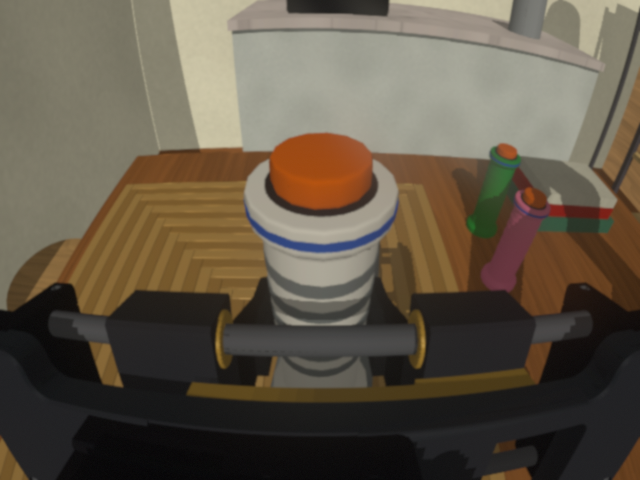

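The side view shows A held upright, B and C still standing, and no slip in the hand. Turning toward the cradle.

{"fn": "apply_moves", "kwargs": {"plan": [[[0,0,0.3,0.2,0.056,0.0746,0.0755],[0,0,0.3,0.2,0.056,0.0746,0.0755],[0,0,0.3,0.2,0.056,0.0746,0.0755],[0,0,0.3,0.2,0.056,0.0746,0.0755],[0,0,0.3,0,0.056,0.0746,0.0755],[0,0,0.3,0,0.056,0.0746,0.0755],[0,0,0.3,0,0.056,0.0746,0.0755],[0,0,0.3,0,0.056,0.0746,0.0755],[0,0,0.3,0,0.056,0.0746,0.0755],[0,0,0.3,0,0.056,0.0746,0.0755],[0,0,0.3,0,0.056,0.0746,0.0755],[0,0,0.3,0,0.056,0.0746,0.0755]]]}}

```text
time_s: 15.82
tcp_pos: [0.4882, -0.0284, 0.2288]
ee_rot: [[0.966, -0.244, -0.085], [-0.258, -0.887, -0.383], [0.018, 0.392, -0.92]]
wrist_force: [-0.4, -1.1, -1.3]
gripper_width: 0.448
```

Run:
```python
from go import *
R=tool(16.8,-25); P=S+.011*R[:,2]+np.array([0,0,.10]); delta(R,P)
```

```text
tcp [ 0.488 -0.028  0.229] target [0.505 0.037 0.138] | units [ 0.655  2.63  -3.629] rotvec [0.393 0.458 0.453] |w| 0.7548097451430421 rows>= 6.038477961144337 F [-0.414 -1.149 -1.273] g 0.44761332979157253
ik [ 21.4  28.4  -7.   -2.  -79.5  86.2] 2.120525977034049e-13 now [ 26.4  13.  -23.2  19.  -69.8  39.4]
```

{"fn": "apply_moves", "kwargs": {"plan": [[[0,0.1,0.4,0,0.062,0.072,0.071],[0,0.1,0.4,0,0.062,0.072,0.071],[0,0.1,0.4,-0.3,0.062,0.072,0.071],[0,0.1,0.4,-0.6,0.062,0.072,0.071],[0,0.1,0.4,-0.6,0.062,0.072,0.071],[0,0.1,0.3,-0.6,0.05,0.06,0.06],[0,0.05,0.2,-0.6,0.02,0.02,0.02],[0,0,0,-0.4,0,0,0],[0,0,0,0,0,0,0],[0,0,0,0,0,0,0]]]}}

```text
time_s: 16.65
tcp_pos: [0.4944, 0.0269, 0.1334]
ee_rot: [[0.855, 0.276, -0.439], [0.249, -0.961, -0.12], [-0.455, -0.007, -0.89]]
wrist_force: [-0.0, 0.0, -0.9]
gripper_width: 0.45
```

Run:
```python
from go import *
R=tool(16.8,-25); P=S+.011*R[:,2]+np.array([0,0,.10]); delta(R,P)
from h import *
for n in ['side','top','wrist']: c=capture(n); save(c,n+'9.png'); np.save('pics/%s9d.npy'%n,c['depth'])
```

```text
tcp [0.494 0.027 0.133] target [0.505 0.037 0.138] | units [0.406 0.42  0.186] rotvec [ 0.004 -0.037  0.013] |w| 0.03925385508402538 rows>= 0.4200797306475799 F [-0.01   0.013 -0.909] g 0.44969265445232426
ik [ 21.4  28.4  -7.   -2.  -79.5  86.2] 4.076685305609049e-10 now [ 20.4  28.9  -7.6  -2.4 -80.5  86.6]
```

View pics/side9.png

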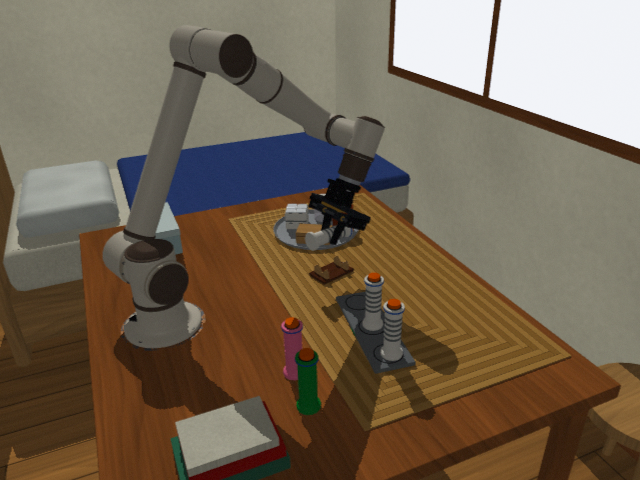

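View pics/top9.png

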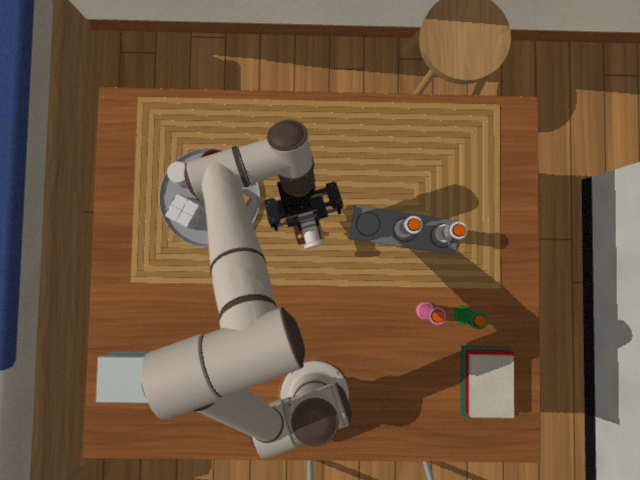

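View pics/wrist9.png

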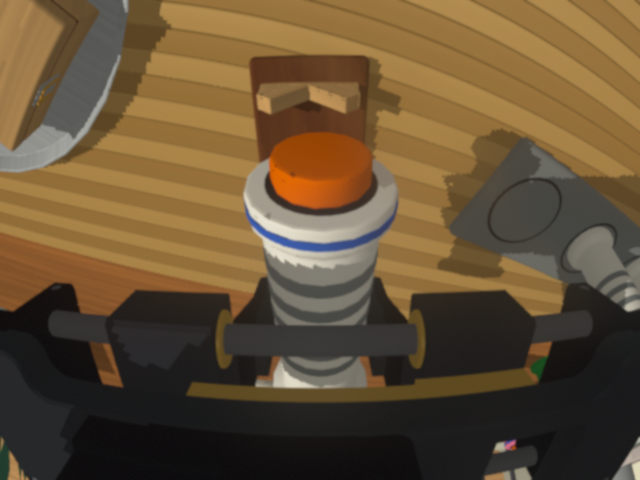

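Run:
```python
from h import *
np.set_printoptions(precision=4,suppress=True)
im=cv2.imread('pics/wrist9.png')[40:180,230:390]; cv2.imwrite('pics/w9c.png',cv2.resize(im,None,fx=5,fy=4,interpolation=cv2.INTER_CUBIC))
s=sense();c=capture('wrist')
for n,(u,v,z) in dict(L=(257,100,.03),R=(360,100,.03),bl=(250,58,.014),br=(367,57,.014)).items(): print(n,wz(c,u,v,s,z))
```

```text
L [0.5373 0.0795 0.03  ]
R [0.554  0.0205 0.03  ]
bl [0.5573 0.0906 0.014 ]
br [0.5771 0.0224 0.014 ]
```

View pics/w9c.png

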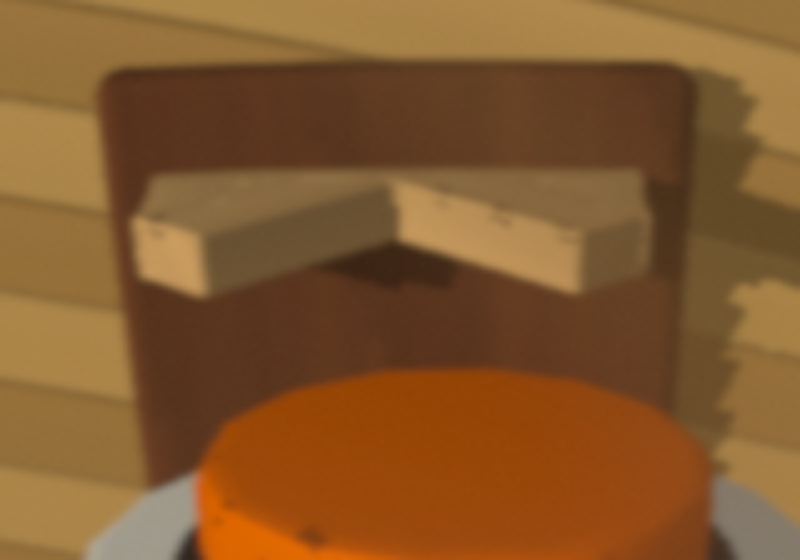

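Run:
```python
from h import *
np.set_printoptions(precision=4,suppress=True)
s=sense();c=capture('wrist')
g=lambda u,v,z: wz(c,u/5+230,v/4+40,s,z)
L=g(170,258,.041);R=g(615,245,.041);V=g(399,210,.0197)
print(L,R,(L+R)/2,np.linalg.norm(L-R),np.degrees(np.arctan2(L[0]-R[0],R[1]-L[1])),'V',V)
b=[g(100,75,.014),g(695,75,.014)]; print('board end',b,(b[0]+b[1])/2,np.linalg.norm(b[0]-b[1]),np.degrees(np.arctan2(b[0][0]-b[1][0],b[1][1]-b[0][1])))
print('expected yoke',.509+.039*np.cos(np.radians(16.8)),.0387+.039*np.sin(np.radians(16.8)),'board end',.509+.06*np.cos(np.radians(16.8)),.0387+.06*np.sin(np.radians(16.8)))
print('button', )
```

```text
[0.5407 0.0746 0.041 ] [0.5564 0.0266 0.041 ] [0.5485 0.0506 0.041 ] 0.050462301146485665 -161.88097913950105 V [0.5464 0.0498 0.0197]
board end [array([0.5572, 0.0908, 0.014 ]), array([0.5768, 0.0211, 0.014 ])] [0.567 0.056 0.014] 0.07241033807391753 -164.31901627089863
expected yoke 0.5463354604037506 0.04997224008083439 board end 0.566439169851924 0.05604190781666829
button
```

Wrist view: far yoke notch at pixel (310,93). It measures to (0.546,0.050), against (0.546,0.050) expected from the top view, and the angles agree at 16–18°. Aligning and lowering.

{"fn": "apply_moves", "kwargs": {"plan": [[[0,0.2,0.2,0,0.004,-0.037,0.013],[0,0.15,0.15,0,0,0,0],[0,0.06,0.07,-0.2,0,0,0],[0,0,0,-0.4,0,0,0],[0,0,0,-0.5,0,0,0],[0,0,0,-0.5,0,0,0],[0,0,0,-0.4,0,0,0],[0,0,0,0,0,0,0],[0,0,0,0,0,0,0]]]}}

```text
time_s: 17.65
tcp_pos: [0.5071, 0.0397, 0.085]
ee_rot: [[0.872, 0.29, -0.394], [0.265, -0.957, -0.119], [-0.411, -0.001, -0.912]]
wrist_force: [-0.2, -0.2, -1.3]
gripper_width: 0.452
```

Run:
```python
from go import *
R=tool(16.8,-25); P=S+.011*R[:,2]+np.array([0,0,.0]); delta(R,P)
print(sense()['ee_rot']@[0.905,0.002,-0.426])
from h import *
for n in ['side','wrist']: c=capture(n); save(c,n+'10.png')
im=cv2.imread('pics/side10.png')[190:310,270:400]; cv2.imwrite('pics/s10c.png',cv2.resize(im,None,fx=5,fy=5))
```

```text
tcp [0.507 0.04  0.085] target [0.505 0.037 0.038] | units [-0.101 -0.092 -1.88 ] rotvec [-0.005  0.012 -0.002] |w| 0.012853836468173596 rows>= 1.8803308949568205 F [-0.189 -0.231 -1.289] g 0.4519945263559515
ik [ 21.4  35.3 -11.8  -2.1 -67.8  86.6] 3.359471156658313e-11 now [ 21.6  31.7  -9.9  -2.1 -72.6  86.4]
[0.958 0.289 0.016]
```

View pics/s10c.png

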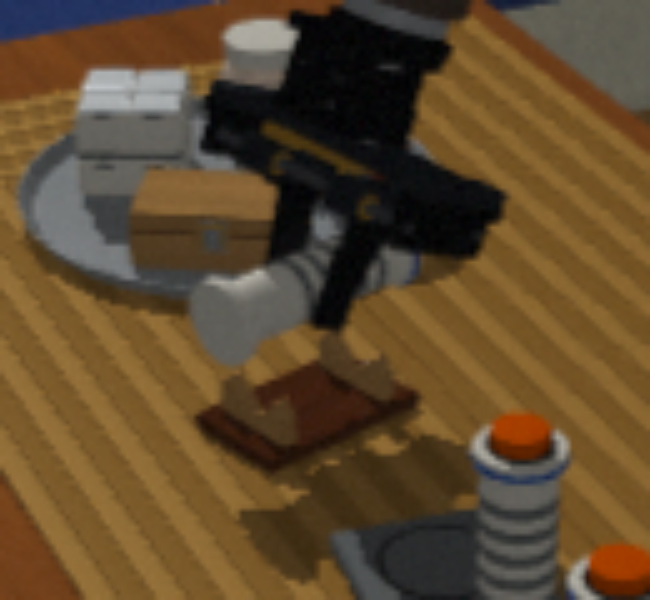

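View pics/wrist10.png

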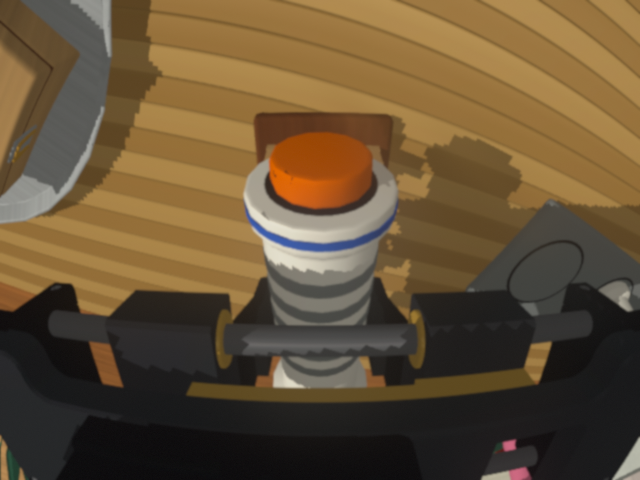

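{"fn": "apply_moves", "kwargs": {"plan": [[[0,-0.06,-0.06,-0.3,-0.005,0.012,0],[0,-0.04,-0.03,-0.4,0,0,0],[0,0,0,-0.3,0,0,0],[0,0,0,-0.2,0,0,0],[0,0,0,-0.1,0,0,0],[0,0,0,0,0,0,0]]]}}

```text
time_s: 18.25
tcp_pos: [0.5053, 0.0373, 0.0507]
ee_rot: [[0.868, 0.29, -0.402], [0.263, -0.957, -0.122], [-0.421, 0.0, -0.907]]
wrist_force: [0.4, 0.4, -1.8]
gripper_width: 0.446
```

Run:
```python
from go import *
R=tool(16.8,-25); P=S+.011*R[:,2]+np.array([0,0,.0]); delta(R,P)
print(sense()['ee_rot']@[0.905,0.002,-0.426])
```

```text
tcp [0.505 0.037 0.051] target [0.505 0.037 0.038] | units [-0.029  0.    -0.507] rotvec [-0.     0.002 -0.001] |w| 0.0026159595446804615 rows>= 0.5072216761286465 F [ 0.41   0.405 -1.78 ] g 0.446284822801518
ik [ 21.4  35.3 -11.8  -2.1 -67.8  86.6] 4.09227002112073e-10 now [ 21.4  34.3 -11.4  -2.  -69.1  86.6]
[0.958 0.288 0.006]
```

Perfectly aligned, 12.7 mm to go. Lowering in small steps and feeling for contact.

{"fn": "apply_moves", "kwargs": {"plan": [[[0,0,0,-0.12,0,0.002,0],[0,0,0,-0.12,0,0,0],[0,0,0,-0.06,0,0,0],[0,0,0,0,0,0,0]]]}}

```text
time_s: 18.58
tcp_pos: [0.5056, 0.0374, 0.0426]
ee_rot: [[0.868, 0.29, -0.404], [0.263, -0.957, -0.122], [-0.422, -0.0, -0.907]]
wrist_force: [0.6, 0.0, -1.1]
gripper_width: 0.451
```

{"fn": "apply_moves", "kwargs": {"plan": [[[0,0,0,-0.06,0,0,0],[0,0,0,0,0,0,0]]]}}

```text
time_s: 18.75
tcp_pos: [0.5058, 0.0375, 0.0411]
ee_rot: [[0.868, 0.291, -0.403], [0.264, -0.957, -0.122], [-0.421, -0.0, -0.907]]
wrist_force: [0.4, 1.0, -1.3]
gripper_width: 0.45
```

{"fn": "apply_moves", "kwargs": {"plan": [[[0,0,0,-0.06,0,0,0]]]}}

```text
time_s: 18.83
tcp_pos: [0.5062, 0.0376, 0.0399]
ee_rot: [[0.868, 0.291, -0.402], [0.264, -0.957, -0.122], [-0.421, -0.0, -0.907]]
wrist_force: [-0.4, 0.1, -1.5]
gripper_width: 0.451
```

{"fn": "apply_moves", "kwargs": {"plan": [[[0,0,0,-0.05,0,0,0]]]}}

```text
time_s: 18.92
tcp_pos: [0.5062, 0.0376, 0.0388]
ee_rot: [[0.868, 0.291, -0.402], [0.264, -0.957, -0.122], [-0.42, -0.0, -0.907]]
wrist_force: [0.1, 0.8, 3.9]
gripper_width: 0.449
```

{"fn": "apply_moves", "kwargs": {"plan": [[[0,0,0,-0.03,0,0,0]]]}}

```text
time_s: 19.0
tcp_pos: [0.5062, 0.0377, 0.0387]
ee_rot: [[0.868, 0.291, -0.403], [0.264, -0.957, -0.123], [-0.421, 0.0, -0.907]]
wrist_force: [0.1, 2.0, 5.1]
gripper_width: 0.452
```

{"fn": "apply_moves", "kwargs": {"plan": [[[0,0,0,-0.04,0,0,0]]]}}

```text
time_s: 19.08
tcp_pos: [0.5061, 0.0378, 0.0385]
ee_rot: [[0.868, 0.291, -0.403], [0.264, -0.957, -0.123], [-0.421, 0.0, -0.907]]
wrist_force: [-2.0, 3.1, 5.2]
gripper_width: 0.453
```

Run:
```python
from h import *
np.set_printoptions(precision=4,suppress=True)
s=sense(); print(s['ee_rot']@[0.905,0.002,-0.426],s['tcp_pos']-.011*s['ee_rot'][:,2],s['moment'],s['wrist_force'])
for n in ['side','wrist']: c=capture(n); save(c,n+'11.png')
im=cv2.imread('pics/side11.png')[190:310,270:400]; cv2.imwrite('pics/s11c.png',cv2.resize(im,None,fx=5,fy=5))
```

```text
[0.9574 0.2895 0.005 ] [0.5106 0.0392 0.0485] [ 0.4064  0.2842 -0.3473] [-1.9735  3.1196  5.1699]
```

View pics/s11c.png

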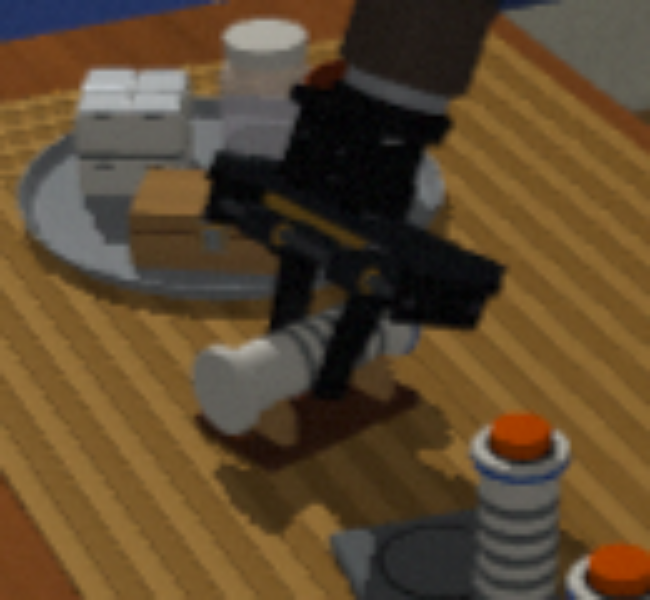

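In the notches: axis at 0.0485 against 0.048 expected, with about 5 N contact. Releasing gently, then backing out along the tool axis.

{"fn": "apply_moves", "kwargs": {"plan": [[[0,0,0,0,0,0,0],[50,0,0,0,0,0,0],[54,0,0,0,0,0,0],[60,0,0,0,0,0,0],[66,0,0,0,0,0,0],[72,0,0,0,0,0,0],[80,0,0,0,0,0,0],[80,0,0,0,0,0,0]]]}}

```text
time_s: 19.85
tcp_pos: [0.5067, 0.0374, 0.0376]
ee_rot: [[0.868, 0.291, -0.401], [0.264, -0.957, -0.123], [-0.419, 0.0, -0.908]]
wrist_force: [0.2, -0.2, -0.1]
gripper_width: 0.762
```

Run:
```python
from h import *
c=capture('wrist'); save(c,'w12.png'); print(sense()['wrist_force'])
```

```text
[ 1.28092189  0.88422538 -0.55352751]
```

View pics/w12.png

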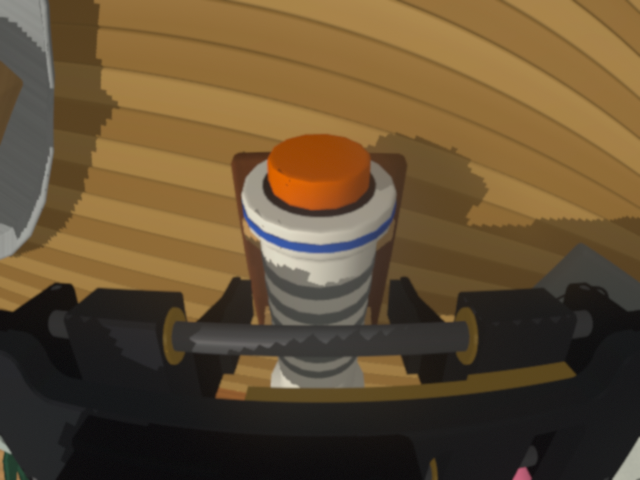

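The fingers are clear on both sides (jaws at about 235 and 405, grip 265–375). Withdrawing.

{"fn": "apply_moves", "kwargs": {"plan": [[[80,0.08,0.025,0.18,0,0,0],[80,0.16,0.05,0.36,0,0,0],[80,0.24,0.075,0.54,0,0,0],[80,0.32,0.1,0.72,0,0,0],[80,0.32,0.1,0.72,0,0,0],[80,0.4,0.12,0.9,0,0,0],[80,0.4,0.12,0.9,0,0,0],[80,0.3,0,1,0,0,0],[80,0,0,1,0,0,0],[80,0,0,1,0,0,0],[80,0,0,1,0,0,0],[80,0,0,0,0,0,0]]]}}

```text
time_s: 20.9
tcp_pos: [0.5652, 0.052, 0.2639]
ee_rot: [[0.87, 0.292, -0.398], [0.264, -0.956, -0.125], [-0.417, 0.003, -0.909]]
wrist_force: [1.4, -0.8, 1.2]
gripper_width: 0.797
```

{"fn": "apply_moves", "kwargs": {"plan": [[[80,0,0,1,0,0,0],[80,-0.5,0,1,0,-0.1,0],[80,-1,0,0.5,0,-0.1,0],[80,-1,0,0.3,0,-0.1,0],[80,-1,0,0,0,0,0],[80,-1,0,0,0,0,0],[80,-1,0,0,0,0,0],[80,-1,0,0,0,0,0],[80,0,0,0,0,0,0],[80,0,0,0,0,0,0]]]}}

```text
time_s: 21.73
tcp_pos: [0.3977, 0.0506, 0.3402]
ee_rot: [[0.958, 0.274, -0.089], [0.263, -0.958, -0.117], [-0.117, 0.088, -0.989]]
wrist_force: [0.7, 0.4, 0.6]
gripper_width: 0.801
```

Run:
```python
from h import *
for n in ['side','top','wrist']: c=capture(n); save(c,n+'13.png')
im=cv2.imread('pics/side13.png')[190:310,270:400]; cv2.imwrite('pics/s13c.png',cv2.resize(im,None,fx=5,fy=5))
print(sense()['joints'],sense()['tcp_pos'])
```

```text
[ 32.96209183  -0.79273302 -14.31390982   2.85384086 -84.54572806
  72.17998861] [0.39891388 0.05083034 0.33941233]
```

View pics/s13c.png

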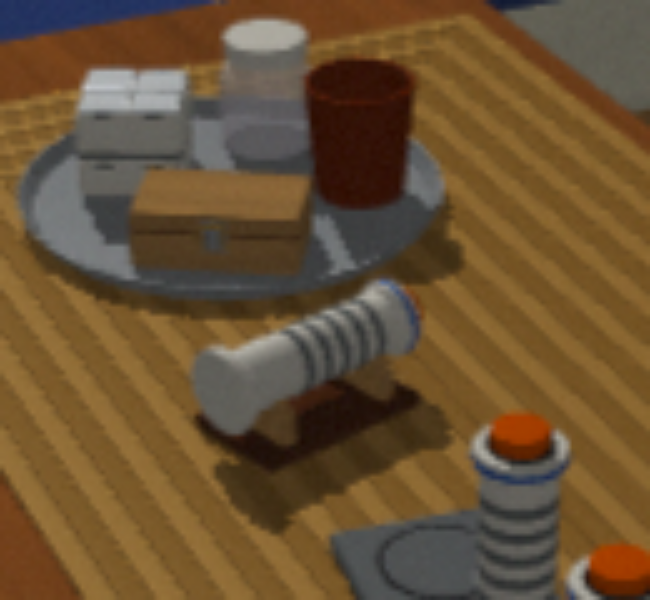

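View pics/top13.png

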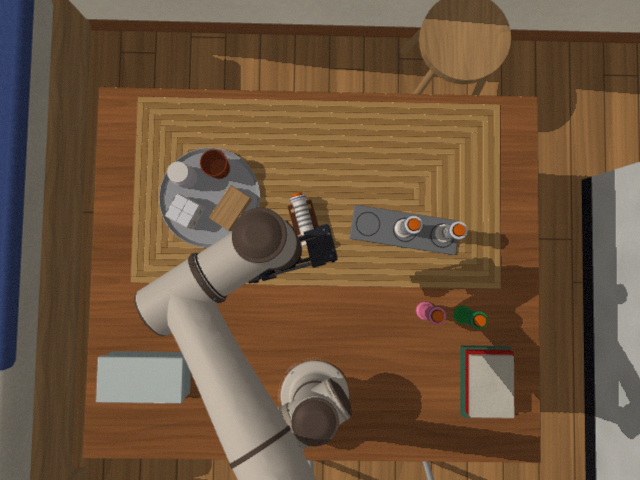

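View pics/wrist13.png

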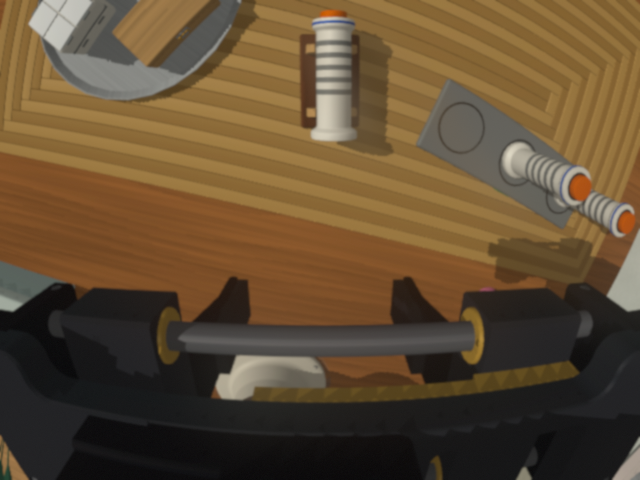

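The handset lies in both notches, B and C stand on the plate, and the tray is untouched. One height check along the grip before handing in.

```bash
python3 - <<'E'
from h import *
ax=np.array([np.cos(np.radians(16.8)),np.sin(np.radians(16.8))]); S=np.array([.509,.0387])
for n in ['top','side']:
    c=capture(n); ys,xs=np.mgrid[180:290,270:400]; P=np.array([px(c,u,v) for u,v in zip(xs.ravel(),ys.ravel())])
    d=P[:,:2]-S; a=d@ax; b=d@[-ax[1],ax[0]]
    for lo in np.arange(-.09,.09,.02):
        k=(a>=lo)&(a<lo+.02)&(abs(b)<.03)&(P[:,2]>.045)&(P[:,2]<.1)
        if k.sum()>3:
            t=P[k][:,2]>np.percentile(P[k][:,2],70); print(n,round(lo+.01,2),k.sum(),np.round(np.percentile(P[k][:,2],95),4),'b of top',np.round(b[k][t].mean(),4))
E
python3 btn.py | grep top | head -4
```

```text
top -0.06 24 0.074 b of top 0.016
top -0.04 8 0.0684 b of top 0.0122
top -0.02 92 0.0713 b of top -0.0004
top 0.0 98 0.0701 b of top -0.0011
top 0.02 96 0.0714 b of top -0.001
top 0.04 95 0.0709 b of top 0.0009
top 0.06 111 0.0747 b of top 0.001
top 0.08 38 0.0726 b of top -0.0005
side -0.06 123 0.0746 b of top -0.0037
side -0.04 68 0.07 b of top -0.0037
side -0.02 62 0.0699 b of top -0.0013
side 0.0 63 0.0696 b of top -0.0045
side 0.02 62 0.0695 b of top -0.0044
side 0.04 64 0.0705 b of top -0.0035
side 0.06 81 0.074 b of top -0.0069
side 0.08 16 0.0735 b of top -0.0042
top [408 219  12  12 109] [413.5596 224.1468] [ 0.4933 -0.2532  0.166 ]
top [453 225  12  11 108] [458.6667 229.8704] [ 0.4803 -0.373   0.166 ]
top [433 311  11  11  97] [437.7526 315.8454] [ 0.2537 -0.3182  0.166 ]
top [305 313  13  14  51] [310.8627 317.9608] [0.2433 0.0137 0.166 ]
```

```bash
python3 -c "
from station import *
print(sense()['time_s'],sense()['gripper_width']); print(finish_job())"
```

```text
22.1333 0.7977215434234083
the job is handed in; nothing more can be done
None
```

I pressed the three buttons in order from the cradle end until each reached its stop. The first one, nearest the cradle, clicks with the least force, and that handset now lies in the wooden cradle. The job was handed in at about 22 s.

| Place on plate | Force while the button moved | Force at the stop | Button |
|---|---|---|---|
| Nearest the cradle | about 2–2.6 N | 16–29 N | 3 N |
| Middle | about 5–7.5 N | about 19 N | 7.5 N |
| Far end | about 8.5–12.5 N | about 20 N | 13 N |

- **Handset in the cradle:** it touched the notches at about 4–5 N before I released it. The side and wrist pictures show it in both notches, with foot and head outside the yokes. Its top reads level along the grip at 0.070–0.071 m. That is 2–3 mm above the ideal 0.068 m, within camera noise and calibration.
- **Other handsets:** their buttons are within about 1 mm of where they were at the start.
- **Tray:** the pictures show its four things undisturbed. I checked this by eye, not by measurement.
- **Mismatches:** the gripper drifted 1–5 mm sideways and tilted up to about 1.5° while pressing, without moving a handset. The views of the cradle's angle differed by about 2°.

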